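Change over the clay extruder head and put the slide dies away

ROBOT

A 6-joint arm with a two-finger parallel gripper is mounted at the origin on the work surface. World frame = base frame: x ahead of the robot, y to its left, z up, the work surface at z = 0. Lengths are in m, angles in rad, forces in N, time in s.
With the tool pointing down it reaches from about 0.35 to 0.775 m from the base axis. Payload 7.3 kg.
Tool frame: the origin (TCP) lies at the very end of the fingers, on their centre line; the grasp point (between the pads) lies 19 mm behind it (robot.hold_point_z is the distance from the TCP to the grasp point, in m); z points along the fingers, y is the direction in which the jaws open and shut (so a half turn about z gives the same grasp; the last joint's range is limited). The gripper opens to 92 mm and grips with 3 to 60 N. Pads are 19 mm wide; open, the fingers measure 130 mm over their backs; the gripper's body (75 mm by 190 mm) begins 47 mm behind the grasp point.
Start: joints at [-1.338, 0.342, 1.524, -0, 1.275, -0.146], TCP at [0.194, -0.488, 0.227] pointing down, gripper open.
Joint ranges: [-2.53, 2.53], [-0.77, 2.02], [0.04, 2.7], [-1, 4.14], [0.28, 2.66], [-3.11, 3.11]. Speed limits (rad/s): [2.57, 2.57, 3.14, 3.14, 3.14, 3.14].

INTERFACE

Orientations are given as [roll, pitch, yaw] about the fixed x, y, z axes, in that order (R = Rz(yaw) Ry(pitch) Rx(roll)).
In Python, from cell import monitor, viewer, robot gives the robot as it stands.
- The arm moves only by the tool move_arm, never from a script. Its argument "deltas" is a list of rows, each an object of numbers: "x", "y", "z": the shift along the tool's x, y, z in m; "wx", "wy", "wz": the turn, a rotation vector about the tool's x, y, z in degrees; "hand": the opening, from 0 (shut) to 1 (fully open). In form: [{"x": .., "y": .., "z": .., "wx": .., "wy": .., "wz": .., "hand": ..}, ...]. A call has 1 to 8 rows; each row is the pose to reach, as a shift and turn from the pose commanded when the call began, along the tool's axes at that moment; what a row does not reach only later rows make up. A row lasts 1/8 s, in which the tool goes at most 62.5 mm and 10.7 degrees, less where a joint would pass 70% of its speed; a pose out of reach is approached as far as the arm can. A call with a gripper value outside its range is refused whole. The fingers move at their own pace and stop on an object; "grip_force" is the grip in N (left out, the last holds). Time passes only in rows, so rows that repeat a pose let the fingers close. It gives the time, the measured TCP pose, the force and the opening at its end, in the units of the state.
- monitor.observe(): the state, without advancing time (a new reading comes with each control period).
- viewer.read_camera(name): name is "side" or "top" or "wrist"; returns the picture (480x640x3 uint8, red, green, blue); there is no depth.
- viewer.camera_params(name): a dict with "camera_matrix" (3x3 intrinsics, pixels), "k1" (the pictures are not rectified: a ray, as slopes to the right and down, at radius r is drawn at 1 + k1 r^2 times it, then the intrinsics apply), "R" (3x3) and "t" (3): a world point X has camera coordinates R X + t. Camera axes: x right, y down, z forward; pixel columns grow to the right and rows downward; lengths in m; the calibration is good to about 2 mm. A picture is of the moment at which its call begins: read the wrist's pose just before it. camera_params takes no time and is no camera call; for the wrist camera it gives the pose at the moment of the call.
- robot.hand_in(): hands the job in, once; it reports no verdict.
The state is a dict: "time": time; "qpos": joint angles; "qvel": joint speeds; "joint_efforts": joint torques, N m; "tool_pos": TCP position; "tool_rot": TCP orientation; "contact_force": force on the tool from outside, world axes, zero at the start; "torque": the same for the moment, N m; "opening": finger opening in m.
Only numpy, scipy, OpenCV 4.12 (cv2) and the standard library are available. Lean on these libraries where they do the work, as an engineer would, in place of code of your own. Each camera call takes 0.05 s, during which the arm holds its last target. There are 200 camera calls.

TASK

Set up the extruder head: put the steel die into the slotted barrel, then the blue spacer on it, then the brass strainer with its rubber cushion on top, and screw the retaining ring down clockwise until it stops so that it squeezes the cushion and clamps the stack. Also clear the bench by sliding every red slide die that lies out, long end first, fully home into a bay of its own in the wooden case. Leave the jar, the bowl and the tin where they stand.

Things in the scene. Friction and masses are not known exactly. Their poses are not given: they have to be found in the camera images.
- barrel: extruder head fixed to the bench, mouth up: grey round foot 130 mm wide and 6 mm high, on it two upright aluminium arc walls (inner radius 33, outer 46 mm, up to 65 mm high) centred on +y and -y, each topped by a brass thread piece. Origin on its axis, at bench height. A half turn makes no difference.
- well (a point): middle of the flat floor inside the barrel, 12 mm above the bench; the round well is 66 mm wide and takes parts of 62 mm diameter
- slot (a point): one of the two open slots between the arc walls, on the barrel's +x and -x, 42 mm wide and open from the top down to the foot (6 mm): fingers that hold a part by its rim can go down in them if they close along the barrel's x, and the ring's pins go down in them
- thread (a point): on the barrel's axis, 77 mm above the bench. Pin angle, clockwise from above, from the barrel's x: pins go down freely within 28 degrees of it; the thread's underside (radius 34.5 to 46 mm) starts at 40 degrees, 83.5 mm above the bench, falls evenly to 77 mm at 80 degrees, then is level up to a stop at about 100. Thread top 94 mm, stop blocks 86 mm high.
- die: steel die: plain disc 62 mm diameter, 16 mm thick, with a black star on its top; origin at the centre of its underside, z up. 300 g. Goes into the barrel first (its origin then 12 mm above the bench).
- spacer: blue plastic spacer ring: 62 mm outer diameter, 42 mm bore with a dark web, 20 mm high; origin at the centre of its underside. 120 g. Goes in second (origin then 28 mm above the bench).
- strainer: brass strainer: disc 62 mm diameter, 16 mm thick, carrying on top a black rubber cushion ring 52 mm in diameter that stands 8 mm higher; origin at the centre of the brass underside, cushion up. 250 g. Goes in third (origin then 48 mm above the bench, brass top at 64 mm, free cushion top at 72 mm).
- cushion (a joint): how far the strainer's rubber cushion is pressed down, m: 0 free, up to 0.0075; spring of 1000 N/m. About 0.0018 under the ring's own weight, about 0.0055 when the ring is screwed home.
- ring: retaining ring: dark steel, 62 mm diameter, 12 mm high, with two 9 mm pins along its x axis, 6 mm above the underside, reaching 43 mm from the axis. Red handle bar along x, 60 long, 14 mm wide (y), 48 to 70 mm above the underside, on two legs. Origin: centre of the underside. 180 g. Origin about 70 mm above the bench when loose on the cushion, 66.5 mm screwed home.
- plate0: slide die 1 of 2 or 3, all alike (None: absent): flat red plate 110 (x) x 44 (y) x 8 mm with an upright black grip tab across it, 12 (x) x 34 (y) mm, from 8 to 44 mm above the underside. Origin on the underside below the tab's middle; the plate reaches 18 mm to -x and 92 mm to +x of it; the +x end goes into the case first. About 140 g. Lies flat, tab up.
- plate1: slide die 2 of 2 or 3, all alike (None: absent): flat red plate 110 (x) x 44 (y) x 8 mm with an upright black grip tab across it, 12 (x) x 34 (y) mm, from 8 to 44 mm above the underside. Origin on the underside below the tab's middle; the plate reaches 18 mm to -x and 92 mm to +x of it; the +x end goes into the case first. About 140 g. Lies flat, tab up.
- plate2: slide die 3 of 2 or 3, all alike (None: absent): flat red plate 110 (x) x 44 (y) x 8 mm with an upright black grip tab across it, 12 (x) x 34 (y) mm, from 8 to 44 mm above the underside. Origin on the underside below the tab's middle; the plate reaches 18 mm to -x and 92 mm to +x of it; the +x end goes into the case first. About 140 g. Lies flat, tab up.
- plate0_tip (a point): middle of the +x (leading) end of slide die 1, 4 mm above its underside
- plate1_tip (a point): middle of the +x (leading) end of slide die 2, 4 mm above its underside
- plate2_tip (a point): middle of the +x (leading) end of slide die 3, 4 mm above its underside
- case: wooden case with clear roof fixed to the bench, 171 wide (y), 62 deep (x), 22 mm high; its 4 mm floor board runs on 60 mm in front of the mouth. Origin at bench height under the middle of the mouth; +x points into the bays. Three bays, each 49 wide, 12 high, 56 mm deep, 6 mm walls between. A plate home against the back wall has its origin (tab) 36 mm before the mouth.
- bay0 (a point): middle of the mouth of bay 1, on its floor (4 mm above the bench), axes as the case; empty at the start
- bay1 (a point): middle of the mouth of bay 2, on its floor (4 mm above the bench), axes as the case; empty at the start
- bay2 (a point): middle of the mouth of bay 3, on its floor (4 mm above the bench), axes as the case; empty at the start
- jar: bystander: jar with green lid, 70 mm diameter, 60 mm high, origin under its centre; leave alone
- bowl: bystander: blue ceramic bowl, 100 mm diameter, 50 mm high, origin under its centre; leave alone
- tin: bystander: white tin, 80 mm diameter, 55 mm high, origin under its centre; leave alone

How it is judged:
On the way, in this order (a step that is already met when the one before it is completed fails the run):
1. the die lies flat on the floor of the barrel (horizontal distance between die and barrel below 0.005 m and z of die in the frame of barrel between 0.009 and 0.015 m and angle between die's own z axis and vertical below 0.08 rad), for 0.2 s.
2. the spacer lies flat on the die in the barrel (all of step 1 and horizontal distance between spacer and barrel below 0.005 m and z of spacer in the frame of barrel between 0.025 and 0.031 m and angle between spacer's own z axis and vertical below 0.08 rad), for 0.2 s.
3. the strainer lies flat on the spacer in the barrel (horizontal distance between each of spacer, strainer and barrel below 0.005 m and z of spacer in the frame of barrel between 0.025 and 0.031 m and angle between each of spacer, strainer's own z axis and vertical below 0.08 rad and z of strainer in the frame of barrel between 0.045 and 0.051 m), for 0.2 s.
4. the ring is screwed home and squeezes the cushion (horizontal distance between strainer and barrel below 0.005 m and z of strainer in the frame of barrel between 0.045 and 0.051 m and angle between strainer's own z axis and vertical below 0.08 rad and value of joint cushion above 0.0042 m and angle between the x axis of ring and the y axis of barrel, either way round below 0.42 rad and horizontal distance between ring and barrel below 0.006 m and z of ring in the frame of barrel between 0.062 and 0.0695 m and angle between ring's own z axis and vertical below 0.1 rad), for 0.2 s.
At the end, for the whole second after the job is handed in: die, spacer, strainer flat in the barrel in that order (3 mm in height, 5 mm sideways); ring level, pins within 24 degrees of the barrel's y axis, cushion pressed over 4.2 mm; every slide die present flat in a bay, leading end within 7 mm of the back wall; all at rest (all of step 2 and all of step 4 and x of plate0_tip in the frame of case between 0.049 and 0.06 m and y of plate0_tip in the frame of case between -0.08 and 0.08 m and height (world z) of each of plate0_tip, plate1_tip, plate2_tip below 0.014 m and angle between each of plate0, plate1, plate2's own z axis and vertical below 0.1 rad and x of plate1_tip in the frame of case between 0.049 and 0.06 m and y of plate1_tip in the frame of case between -0.08 and 0.08 m and x of plate2_tip in the frame of case between 0.049 and 0.06 m and y of plate2_tip in the frame of case between -0.08 and 0.08 m and linear speed of each of ring, plate0, plate1, plate2 below 0.02 m/s); the robot touches nothing.
It fails at once if the jar is moved by more than 30 mm (distance of jar from where it was at the start of the episode above 0.03 m).
It fails at once if the bowl is moved by more than 30 mm (distance of bowl from where it was at the start of the episode above 0.03 m).
It fails at once if the tin is moved by more than 30 mm (distance of tin from where it was at the start of the episode above 0.03 m).
Of plate0, plate1, plate2 only 2 to 3 are there at a start; the rules pass over those that are not, and their reading is None.
At some moment in a run one of die, spacer, strainer, ring may be knocked a few centimetres aside while the robot is not near it.
It also fails if it takes over 210 s, if anything falls off the work surface, if the arm or the gripper's body presses on something with over 40 N, if the wrist force passes 120 N, or if a joint passes its speed limit or range.

## Working session

There is one attempt and no reset: what is moved stays moved. The work goes in short steps, Python scripts to look and compute and a tool call to move; the robot and the scene stay as the last step left them, time stands still between calls to the robot, and variables do not carry over. Pictures are saved under pics/ and viewed, about 12 in all and at most 16, crops included, and the job is handed in when it is done.

Besides the shell and the picture viewer there is one more tool, called after ">>>" by a JSON object that holds its "op" and its "data". move_arm: Moves the arm, as the interface text tells. Its arguments: {"type":"object","properties":{"deltas":{"type":"array","items":{"type":"object","properties":{"x":{"type":"number"},"y":{"type":"number"},"z":{"type":"number"},"wx":{"type":"number"},"wy":{"type":"number"},"wz":{"type":"number"},"hand":{"type":"number"}}}},"grip_force":{"type":"number"}},"required":["deltas"]}

```bash
ls; mkdir -p pics
cat > h.py <<'E'
import numpy as np, cv2
from scipy.spatial.transform import Rotation as Ro
from cell import monitor, viewer, robot
def grab(n,f=None):
    p=viewer.camera_params(n); im=viewer.read_camera(n)
    im=np.ascontiguousarray(im[:,:,::-1])
    if f: cv2.imwrite('pics/'+f,im)
    return im,p
def ray(p,uv):
    uv=np.array(uv,float).reshape(-1,1,2)
    d=np.array([p['k1'],0,0,0,0],float)
    n=cv2.undistortPoints(uv,np.array(p['camera_matrix']),d)[:,0]
    R=np.array(p['R']);t=np.array(p['t'])
    return -R.T@t, np.c_[n,np.ones(len(n))]@R
def plane(p,uv,z):
    c,d=ray(p,uv); return c+d*((z-c[2])/d[:,2])[:,None]
def proj(p,X):
    return cv2.projectPoints(np.array(X,float).reshape(-1,1,3),cv2.Rodrigues(np.array(p['R']))[0],np.array(p['t'],float),np.array(p['camera_matrix']),np.array([p['k1'],0,0,0,0],float))[0][:,0]
E
python3 - <<'E'
from h import *
s=monitor.observe(); print(s)
for n in('top','side'):
    im,p=grab(n,n+'0.png'); print(n,p)
E
```

```text
pics
{'time': 0.0, 'qpos': array([-1.33801169e+00,  3.42706404e-01,  1.52501981e+00, -1.76651588e-05,
        1.27543326e+00, -1.46004519e-01]), 'qvel': array([ 7.94150118e-05, -1.05056490e-03, -2.63158975e-04, -5.98825117e-04,
        1.56913406e-04, -1.25557956e-03]), 'joint_efforts': array([-1.19395327e-04, -4.31243598e+01, -2.44213468e+01,  7.15467031e-02,
        5.58741507e-02, -1.32240607e-04]), 'tool_pos': array([ 0.19405811, -0.48736537,  0.22605248]), 'tool_rot': array([-3.14004005e+00, -2.11238308e-04,  3.78794145e-01]), 'contact_force': array([ 0.92197918, -0.49604067, -0.43375233]), 'torque': array([ 0.02480758, -0.03343745,  0.0402118 ]), 'opening': 0.09185832350623122}
top {'camera_matrix': array([[588.78785525,   0.        , 322.40040575],
       [  0.        , 588.78785525, 248.20377742],
       [  0.        ,   0.        ,   1.        ]]), 'k1': -0.16220554920194438, 'R': array([[ 0.01291531, -0.99991492, -0.00182872],
       [-0.99816487, -0.01278445, -0.05919002],
       [ 0.05916161,  0.00258982, -0.99824506]]), 't': array([0.01751941, 0.60180502, 1.22921213])}
side {'camera_matrix': array([[485.30522094,   0.        , 315.42330078],
       [  0.        , 485.30522094, 239.40223024],
       [  0.        ,   0.        ,   1.        ]]), 'k1': -0.08284365833623271, 'R': array([[-0.8410323 , -0.54062026, -0.01985968],
       [-0.249445  ,  0.42010858, -0.87251703],
       [ 0.4800436 , -0.72886111, -0.48817991]]), 't': array([0.50936834, 0.22210248, 0.85644591])}
```

View pics/top0.png

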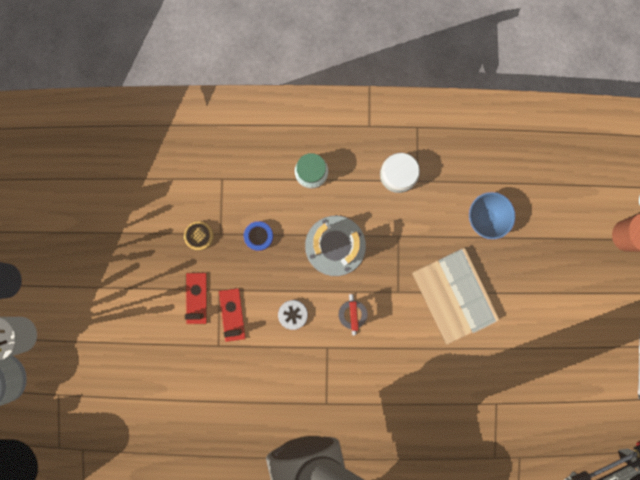

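View pics/side0.png

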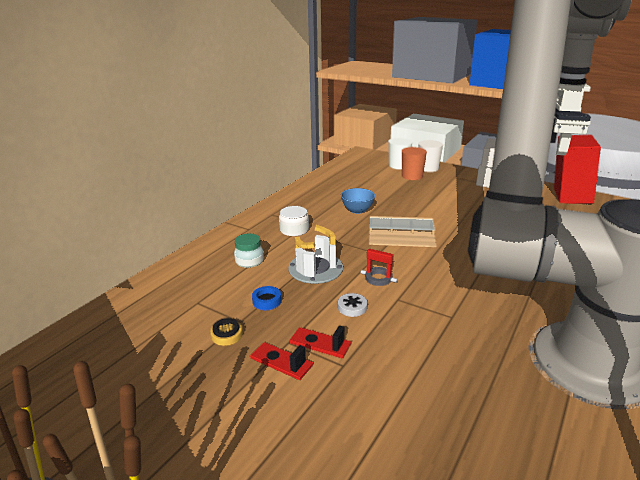

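The top view shows the strainer (198,236), spacer (258,236), die (292,315), ring (353,314), barrel (335,246), two plates (197,298) and (231,314), and the case (457,295). The side view agrees, with two plates. Next I measure them with colour masks.

```bash
cat > m.py <<'E'
from h import *
im=cv2.imread('pics/top0.png'); p=viewer.camera_params('top')
hsv=cv2.cvtColor(im,cv2.COLOR_BGR2HSV); H,S,V=[hsv[...,i].astype(int) for i in range(3)]
masks={'red':((H<6)|(H>172))&(S>150)&(V>90),'blue':(H>108)&(H<125)&(S>150),'yel':(H>18)&(H<28)&(S>110)&(V>150),
 'grey':(S<40)&(V>60)}
for n,m in masks.items():
    m=m.astype(np.uint8)*255; m[:130]=0;m[350:]=0;m[:,:150]=0;m[:,520:]=0
    for c in cv2.findContours(m,cv2.RETR_EXTERNAL,cv2.CHAIN_APPROX_NONE)[0]:
        a=cv2.contourArea(c)
        if a<60: continue
        r=cv2.minAreaRect(c); z={'red':.008,'blue':.02,'yel':.016,'grey':.016}[n]
        (u,v),rad=cv2.minEnclosingCircle(c)
        print(n,a,np.round(r[0],1),np.round(r[1],1),round(r[2],1),'rad',round(rad,1),plane(p,[r[0]],z)[0].round(4))
big=cv2.resize(im[180:350,175:375],None,fx=4,fy=4,interpolation=cv2.INTER_CUBIC)[:600]
big2=cv2.resize(im[235:350,400:510],None,fx=5,fy=5,interpolation=cv2.INTER_CUBIC)
cv2.imwrite('pics/crop1.png',cv2.resize(im[190:350,180:380],None,fx=3.75,fy=3.75,interpolation=cv2.INTER_CUBIC)); cv2.imwrite('pics/crop2.png',big2)
E
python3 m.py
```

```text
red 68.5 [234.5 336.2] [ 7.3 19.8] 78.7 rad 10.0 [0.4118 0.2102 0.008 ]
red 140.0 [353.4 315.6] [27.4  6.2] 84.8 rad 13.8 [ 0.4595 -0.0424  0.008 ]
red 745.0 [230.9 309.8] [40.9 20.7] 82.9 rad 22.2 [0.468  0.2189 0.008 ]
red 788.0 [196. 298.] [50. 20.] 90.0 rad 26.4 [0.4917 0.2948 0.008 ]
yel 113.0 [353.9 247. ] [ 8.9 30.1] 15.6 rad 15.0 [ 0.605  -0.0416  0.016 ]
yel 104.0 [318.4 238.4] [ 8.7 28.8] 16.3 rad 14.4 [0.6224 0.034  0.016 ]
grey 66.5 [362.4 311.8] [18.5  7.1] 82.4 rad 9.3 [ 0.4682 -0.0609  0.016 ]
grey 87.0 [343.6 314.9] [25.1  9.1] 84.8 rad 12.5 [ 0.4611 -0.0213  0.016 ]
grey 627.0 [292.5 314.5] [28.3 28.3] 45.0 rad 14.6 [0.4605 0.0866 0.016 ]
grey 1915.0 [466.8 290.3] [79.6 25.4] 64.5 rad 41.2 [ 0.5155 -0.2841  0.016 ]
grey 2722.0 [335.  245.5] [59. 58.] 90.0 rad 30.1 [ 0.6077 -0.0014  0.016 ]
grey 171.5 [311.1 175.8] [22.6 32.2] 88.0 rad 16.4 [0.7568 0.0514 0.016 ]
grey 1131.5 [399.8 171.8] [36.1 39.6] 45.0 rad 20.2 [ 0.7684 -0.1388  0.016 ]
```

View pics/crop1.png

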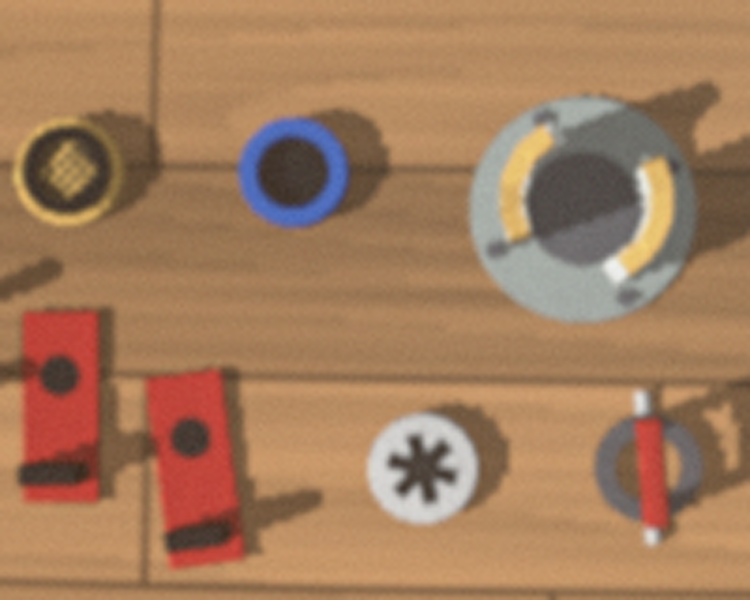

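The crop shows clear disc and ring outlines, and both plates point up (+x) with their tabs at the robot end. Now I bring the wrist camera over the middle.

```bash
cat >> h.py <<'E'
def tgt(pos,yaw_deg,s=None):
    "deltas (tool frame) from measured pose to pos / pointing down with yaw"
    s=s or monitor.observe(); R0=Ro.from_euler('xyz',s['tool_rot']); R1=Ro.from_euler('xyz',[np.pi,0,np.radians(yaw_deg)])
    d=R0.inv().apply(np.array(pos)-s['tool_pos']); w=(R0.inv()*R1).as_rotvec(degrees=True)
    return d.round(4),w.round(2)
E
python3 - <<'E'
from h import *
s=monitor.observe();p=viewer.camera_params('wrist')
R0=Ro.from_euler('xyz',s['tool_rot']).as_matrix();R=np.array(p['R']);c=-R.T@np.array(p['t'])
print('cam in tool',R0.T@(c-s['tool_pos'])); print('cam axes in tool (cols)',(R0.T@R.T).round(3)); print(p['camera_matrix'],p['k1'])
print(tgt([.47,0,.38],0));
E
```

```text
cam in tool [ 0.0830582   0.00103123 -0.1566659 ]
cam axes in tool (cols) [[-0.    -0.952 -0.306]
 [ 1.    -0.    -0.001]
 [ 0.001 -0.306  0.952]]
[[409.9684856    0.         317.11690457]
 [  0.         409.9684856  240.3135548 ]
 [  0.           0.           1.        ]] -0.00874098092365636
(array([ 0.4366, -0.351 , -0.1533]), array([-0.08,  0.  , 21.71]))
```

>>> {"op": "move_arm", "data": {"deltas": [{"z": -0.06}, {"x": 0.44, "y": -0.35, "z": -0.1, "wz": 21.7}, {"x": 0.44, "y": -0.35, "z": -0.1, "wz": 21.7}, {"x": 0.44, "y": -0.35, "z": -0.1, "wz": 21.7}, {"x": 0.44, "y": -0.35, "z": -0.1, "wz": 21.7}, {"x": 0.44, "y": -0.35, "z": -0.1, "wz": 21.7}, {"x": 0.44, "y": -0.35, "z": -0.1, "wz": 21.7}, {"x": 0.44, "y": -0.35, "z": -0.1, "wz": 21.7}]}}

```text
schema error: expected keys x, y, z, wx, wy, wz, hand
```

>>> {"op": "move_arm", "data": {"deltas": [{"x": 0.13, "y": -0.06}, {"x": 0.13, "y": -0.06}, {"x": 0.13, "y": -0.06}, {"x": 0.13, "y": -0.06}, {"x": 0.13, "y": -0.06}, {"x": 0.13, "y": -0.06}]}}

```text
schema error: expected keys x, y, z, wx, wy, wz, hand
```

Run:
```python
from h import *
s=monitor.observe();print(s['tool_pos'],s['tool_rot'],abs(s['qvel']).max())
im,p=grab('wrist','w1.png'); np.save('w1.npy',p,allow_pickle=True)
```

```text
[ 0.19411757 -0.4874281   0.22614306] [-3.14030184e+00 -2.12299765e-04  3.78826248e-01] 0.002826767970022871
```

View pics/w1.png

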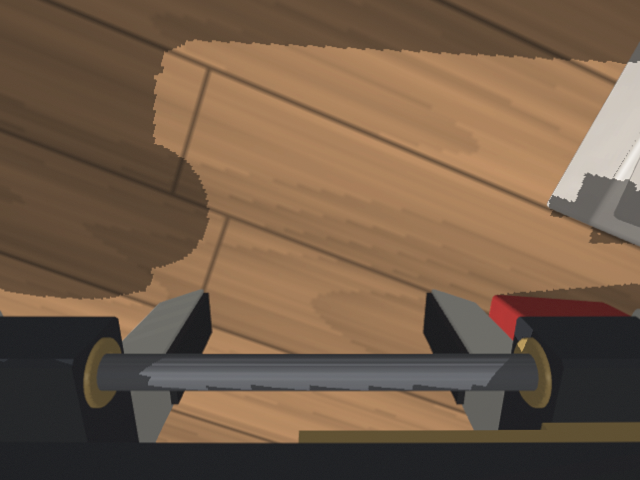

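The wrist view has the gripper blocking rows below about 300, so the usable part is above it. Rows need all the keys, so I repeat the moves in full.

>>> {"op": "move_arm", "data": {"deltas": [{"x": 0, "y": 0, "z": -0.06, "wx": 0, "wy": 0, "wz": 0, "hand": 1}, {"x": 0.44, "y": -0.35, "z": -0.1, "wx": 0, "wy": 0, "wz": 21.7, "hand": 1}, {"x": 0.44, "y": -0.35, "z": -0.1, "wx": 0, "wy": 0, "wz": 21.7, "hand": 1}, {"x": 0.44, "y": -0.35, "z": -0.1, "wx": 0, "wy": 0, "wz": 21.7, "hand": 1}, {"x": 0.44, "y": -0.35, "z": -0.1, "wx": 0, "wy": 0, "wz": 21.7, "hand": 1}, {"x": 0.44, "y": -0.35, "z": -0.1, "wx": 0, "wy": 0, "wz": 21.7, "hand": 1}, {"x": 0.44, "y": -0.35, "z": -0.1, "wx": 0, "wy": 0, "wz": 21.7, "hand": 1}, {"x": 0.44, "y": -0.35, "z": -0.1, "wx": 0, "wy": 0, "wz": 21.7, "hand": 1}]}}

```text
time: 1.15
tool_pos: [0.4097, -0.1105, 0.3177]
tool_rot: [3.141, -0.0, -0.0]
contact_force: [1.2, -1.2, 0.9]
opening: 0.0918
```

>>> {"op": "move_arm", "data": {"deltas": [{"x": 0.13, "y": -0.06, "z": 0, "wx": 0, "wy": 0, "wz": 0, "hand": 1}, {"x": 0.13, "y": -0.06, "z": 0, "wx": 0, "wy": 0, "wz": 0, "hand": 1}, {"x": 0.13, "y": -0.06, "z": 0, "wx": 0, "wy": 0, "wz": 0, "hand": 1}, {"x": 0.13, "y": -0.06, "z": 0, "wx": 0, "wy": 0, "wz": 0, "hand": 1}]}}

```text
time: 1.65
tool_pos: [0.5397, -0.0517, 0.3163]
tool_rot: [-3.141, 0.002, 0.002]
contact_force: [0.0, 0.2, -0.3]
opening: 0.0916
```

Run:
```python
from h import *
import pickle
s=monitor.observe();print(s['tool_pos'],s['tool_rot'],abs(s['qvel']).max(),s['time'])
im,p=grab('wrist','w2.png'); pickle.dump(p,open('w2.pkl','wb'))
```

```text
[ 0.53967336 -0.05168389  0.31633122] [-3.14125417e+00  1.95664689e-03  1.93894789e-03] 0.03948456808237559 1.65
```

View pics/w2.png

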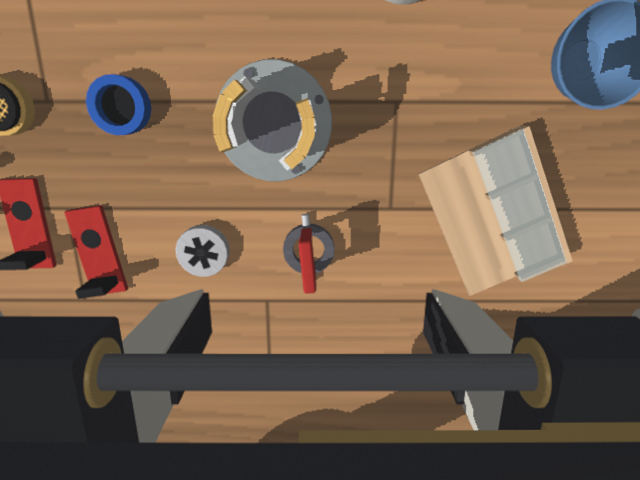

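The wrist view shows the barrel (272,120), die (202,252), ring (308,255, pins along the image column), spacer (118,104), two plates (with tabs at about (20,262) and (97,287)), and the case with board corners (420,174), (470,295) and back corners (528,127), (571,261). Now fits.

```bash
cat > fit.py <<'E'
from h import *
from scipy.optimize import least_squares
def circ(P):
    f=lambda q:np.hypot(P[:,0]-q[0],P[:,1]-q[1])-q[2]
    r=least_squares(f,[*P[:,:2].mean(0),.03],loss='soft_l1',f_scale=.001); return r.x.round(4),(r.fun).std().round(4)
def cons(m,win,amin=60):
    x0,y0,x1,y1=win; k=np.zeros(m.shape,np.uint8); k[y0:y1,x0:x1]=m[y0:y1,x0:x1]*255
    return sorted([c for c in cv2.findContours(k,cv2.RETR_EXTERNAL,cv2.CHAIN_APPROX_NONE)[0] if cv2.contourArea(c)>amin],key=cv2.contourArea)[::-1]
def hsv(im):
    h=cv2.cvtColor(im,cv2.COLOR_BGR2HSV).astype(int); return h[...,0],h[...,1],h[...,2]
E
cat > a.py <<'E'
from fit import *
import pickle
im=cv2.imread('pics/w2.png');p=pickle.load(open('w2.pkl','rb'));H,S,V=hsv(im)
imt=cv2.imread('pics/top0.png');pt=viewer.camera_params('top');Ht,St,Vt=hsv(imt)
notwood=lambda H,S,V:(S<70)&(V>35)
for nm,m,w,z,im_,p_ in [('foot w',notwood(H,S,V),(205,50,340,190),.006,im,p),('foot t',notwood(Ht,St,Vt),(300,205,372,285),.006,imt,pt),
  ('die w',notwood(H,S,V),(170,222,230,280),.016,im,p),('die t',notwood(Ht,St,Vt),(270,295,312,335),.016,imt,pt),
  ('spc w',(H>105)&(H<128)&(S>100),(80,65,155,140),.02,im,p),('spc t',(Ht>105)&(Ht<128)&(St>100),(235,215,280,255),.02,imt,pt),
  ('str t',(Ht>15)&(Ht<32)&(St>110)&(Vt>100)&0==1,(180,215,215,255),.016,imt,pt)]:
    for c in cons(m,w)[:1]:
        h=cv2.convexHull(c)[:,0].astype(float); print(nm,len(h),circ(plane(p_,h,z)))
yw=(H>15)&(H<28)&(S>90)&(V>150)
for c in cons(yw,(205,70,340,180)):
    b=cv2.boxPoints(cv2.minAreaRect(c)); P=plane(p,c[:,0],.094); print('brass',cv2.contourArea(c),P.mean(0).round(4))
    q=P-np.array([.607,-.001,0]); a=np.degrees(np.unwrap(np.arctan2(q[:,1],q[:,0])%(2*np.pi)));print(' ang',np.percentile(a,[1,50,99]).round(1),'r',np.percentile(np.hypot(q[:,0],q[:,1]),[2,98]).round(4))
print('case board',plane(p,[[420,174],[470,295]],.004).round(4).tolist(),'back top',plane(p,[[528,127],[571,261]],.022).round(4).tolist())
red=((H<8)|(H>172))&(S>120)&(V>70)
for c in cons(red,(0,150,340,300)):
    a=cv2.approxPolyDP(c,3,True)[:,0].astype(float); print('red',cv2.contourArea(c),a.tolist(),plane(p,a,.008)[:,:2].round(4).tolist())
E
python3 a.py
```

```text
foot w 40 (array([ 0.608 , -0.0039,  0.0645]), np.float64(0.0002))
foot t 32 (array([ 0.6087, -0.0015,  0.0652]), np.float64(0.0003))
die w 31 (array([0.462 , 0.0833, 0.0323]), np.float64(0.001))
die t 22 (array([0.4607, 0.0867, 0.0317]), np.float64(0.0003))
spc w 28 (array([0.6264, 0.1573, 0.0325]), np.float64(0.0012))
spc t 24 (array([0.6267, 0.1622, 0.0297]), np.float64(0.0003))
brass 909.5 [0.6162 0.0306 0.094 ]
 ang [ 23.7  74.3 121.9] r [0.0308 0.0439]
brass 815.0 [ 0.6011 -0.0394  0.094 ]
 ang [216.4 262.6 300. ] r [0.0356 0.049 ]
case board [[0.5515, -0.17, 0.004], [0.3997, -0.2449, 0.004]] back top [[0.6045, -0.2766, 0.022], [0.4524, -0.3518, 0.022]]
red 2996.5 [[0.0, 179.0], [0.0, 199.0], [14.0, 252.0], [44.0, 250.0], [46.0, 258.0], [30.0, 267.0], [54.0, 266.0], [36.0, 178.0]] [[0.546, 0.3102], [0.5227, 0.3157], [0.4574, 0.3141], [0.46, 0.277], [0.4497, 0.2766], [0.438, 0.2988], [0.4393, 0.2689], [0.5471, 0.2684]]
red 2816.0 [[65.0, 211.0], [87.0, 279.0], [114.0, 274.0], [118.0, 282.0], [107.0, 292.0], [125.0, 290.0], [127.0, 285.0], [102.0, 206.0]] [[0.5084, 0.2424], [0.4222, 0.2313], [0.429, 0.1968], [0.4183, 0.1935], [0.4047, 0.2093], [0.4075, 0.1863], [0.4143, 0.1829], [0.5144, 0.1979]]
red 766.0 [[310.0, 228.0], [302.0, 229.0], [298.0, 243.0], [306.0, 293.0], [315.0, 290.0]] [[0.4882, -0.0441], [0.4869, -0.0346], [0.4695, -0.0297], [0.404, -0.0388], [0.4081, -0.05]]
```

Run:
```python
from h import *
print(tgt([.461,.0855,.007],-20))
```

```text
(array([-0.0773, -0.1378,  0.3099]), array([1.000e-02, 1.000e-01, 2.005e+01]))
```

>>> {"op": "move_arm", "data": {"deltas": [{"x": -0.0773, "y": -0.1378, "z": 0.15, "wx": 0, "wy": 0.1, "wz": 20, "hand": 1}, {"x": -0.0773, "y": -0.1378, "z": 0.15, "wx": 0, "wy": 0.1, "wz": 20, "hand": 1}, {"x": -0.0773, "y": -0.1378, "z": 0.15, "wx": 0, "wy": 0.1, "wz": 20, "hand": 1}, {"x": -0.0773, "y": -0.1378, "z": 0.15, "wx": 0, "wy": 0.1, "wz": 20, "hand": 1}, {"x": -0.0773, "y": -0.1378, "z": 0.21, "wx": 0, "wy": 0.1, "wz": 20, "hand": 1}, {"x": -0.0773, "y": -0.1378, "z": 0.26, "wx": 0, "wy": 0.1, "wz": 20, "hand": 1}, {"x": -0.0773, "y": -0.1378, "z": 0.309, "wx": 0, "wy": 0.1, "wz": 20, "hand": 1}, {"x": -0.0773, "y": -0.1378, "z": 0.309, "wx": 0, "wy": 0.1, "wz": 20, "hand": 1}]}}

```text
time: 2.7
tool_pos: [0.4588, 0.0844, 0.0066]
tool_rot: [3.139, 0.005, -0.35]
contact_force: [0.2, 0.2, -0.2]
opening: 0.0917
```

>>> {"op": "move_arm", "data": {"deltas": [{"x": 0, "y": 0, "z": 0, "wx": 0, "wy": 0, "wz": 0, "hand": 0.5}, {"x": 0, "y": 0, "z": 0, "wx": 0, "wy": 0, "wz": 0, "hand": 0.5}, {"x": 0, "y": 0, "z": 0, "wx": 0, "wy": 0, "wz": 0, "hand": 0.5}, {"x": 0, "y": 0, "z": 0, "wx": 0, "wy": 0, "wz": 0, "hand": 0.5}, {"x": 0, "y": 0, "z": 0, "wx": 0, "wy": 0, "wz": 0, "hand": 0.5}], "grip_force": 10}}

```text
time: 3.32
tool_pos: [0.4626, 0.0853, 0.0096]
tool_rot: [-3.141, -0.004, -0.349]
contact_force: [-1.4, -0.4, 8.4]
opening: 0.061
```

>>> {"op": "move_arm", "data": {"deltas": [{"x": 0, "y": 0, "z": 0, "wx": 0, "wy": 0, "wz": 0, "hand": 1}, {"x": 0, "y": 0, "z": 0, "wx": 0, "wy": 0, "wz": 0, "hand": 1}, {"x": 0, "y": 0, "z": 0, "wx": 0, "wy": 0, "wz": 0, "hand": 1}, {"x": 0, "y": 0, "z": 0, "wx": 0, "wy": 0, "wz": -90, "hand": 1}, {"x": 0, "y": 0, "z": 0, "wx": 0, "wy": 0, "wz": -90, "hand": 1}, {"x": 0, "y": 0, "z": 0, "wx": 0, "wy": 0, "wz": -90, "hand": 1}, {"x": 0, "y": 0, "z": 0, "wx": 0, "wy": 0, "wz": -90, "hand": 1}, {"x": 0, "y": 0, "z": 0, "wx": 0, "wy": 0, "wz": -90, "hand": 1}]}}

```text
time: 4.32
tool_pos: [0.4617, 0.0853, 0.0084]
tool_rot: [3.141, -0.001, 0.595]
contact_force: [-0.0, 0.2, 0.4]
opening: 0.0919
```

Run:
```python
from h import *
print(monitor.observe()['tool_pos'],tgt([.461,.0855,.007],70))
```

```text
[0.46174469 0.08532322 0.00835182] (array([-0.0005, -0.0006,  0.0014]), array([ 8.000e-02, -3.000e-02, -3.593e+01]))
```

>>> {"op": "move_arm", "data": {"deltas": [{"x": 0, "y": 0, "z": 0, "wx": 0, "wy": 0, "wz": -36, "hand": 1}, {"x": 0, "y": 0, "z": 0, "wx": 0, "wy": 0, "wz": -36, "hand": 1}, {"x": 0, "y": 0, "z": 0, "wx": 0, "wy": 0, "wz": -36, "hand": 1}, {"x": 0, "y": 0, "z": 0, "wx": 0, "wy": 0, "wz": -36, "hand": 1}, {"x": 0, "y": 0, "z": 0, "wx": 0, "wy": 0, "wz": -36, "hand": 0.5}, {"x": 0, "y": 0, "z": 0, "wx": 0, "wy": 0, "wz": -36, "hand": 0.5}, {"x": 0, "y": 0, "z": 0, "wx": 0, "wy": 0, "wz": -36, "hand": 0.5}, {"x": 0, "y": 0, "z": 0, "wx": 0, "wy": 0, "wz": -36, "hand": 0.5}]}}

```text
time: 5.32
tool_pos: [0.4615, 0.0853, 0.0084]
tool_rot: [3.141, 0.0, 1.216]
contact_force: [-0.7, 0.7, -0.3]
opening: 0.0614
```

>>> {"op": "move_arm", "data": {"deltas": [{"x": 0, "y": 0, "z": 0, "wx": 0, "wy": 0, "wz": 0, "hand": 1}, {"x": 0, "y": 0, "z": 0, "wx": 0, "wy": 0, "wz": 0, "hand": 1}, {"x": 0, "y": 0, "z": 0, "wx": 0, "wy": 0, "wz": 0, "hand": 1}, {"x": 0, "y": 0, "z": -0.15, "wx": 0, "wy": 0, "wz": 0, "hand": 1}, {"x": 0, "y": 0, "z": -0.15, "wx": 0, "wy": 0, "wz": 0, "hand": 1}, {"x": 0, "y": 0, "z": -0.15, "wx": 0, "wy": 0, "wz": 0, "hand": 1}, {"x": 0, "y": 0, "z": -0.15, "wx": 0, "wy": 0, "wz": 0, "hand": 1}, {"x": 0, "y": 0, "z": -0.15, "wx": 0, "wy": 0, "wz": 0, "hand": 1}]}}

```text
time: 6.32
tool_pos: [0.4609, 0.0853, 0.1574]
tool_rot: [3.142, 0.0, 1.217]
contact_force: [0.0, 0.7, -0.2]
opening: 0.0919
```

Run:
```python
from fit import *
import pickle
s=monitor.observe();print(s['tool_pos'],s['tool_rot'],abs(s['qvel']).max(),s['time'])
im,p=grab('wrist','w3.png'); pickle.dump(p,open('w3.pkl','wb'))
H,S,V=hsv(im)
for c in cons((S<60)&(V>60),(215,230,425,330))[:2]:
    print(cv2.boundingRect(c),circ(plane(p,cv2.convexHull(c)[:,0].astype(float),.016)))
print(proj(p,[[.4617,.0853,.016]]))
```

```text
[0.46086292 0.08533028 0.15742968] [3.14154112e+00 4.33698615e-04 1.21676340e+00] 0.01717569745273081 6.325
(278, 230, 80, 32) (array([0.4618, 0.0852, 0.0306]), np.float64(0.0001))
(342, 319, 49, 11) (array([ 0.4635, -0.027 ,  0.0251]), np.float64(0.0005))
[[317.68849804 223.09404486]]
```

View pics/w3.png

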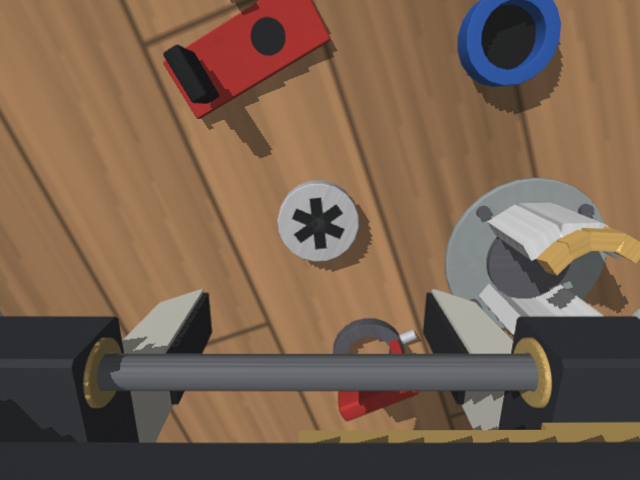

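The view shows the die at (318,222), and the wrist ray gives (.4618,.0852) against the squeezed centre (.4615,.0853). Wrist measurements are therefore good when the arm is still. Next I look straight down on the barrel the same way.

>>> {"op": "move_arm", "data": {"deltas": [{"x": -0.0315, "y": 0.168, "z": -0.05, "wx": 0, "wy": 0, "wz": 0, "hand": 1}, {"x": -0.0315, "y": 0.168, "z": -0.05, "wx": 0, "wy": 0, "wz": 0, "hand": 1}, {"x": -0.0315, "y": 0.168, "z": -0.05, "wx": 0, "wy": 0, "wz": 0, "hand": 1}, {"x": -0.0315, "y": 0.168, "z": -0.05, "wx": 0, "wy": 0, "wz": 0, "hand": 1}, {"x": -0.0315, "y": 0.168, "z": -0.05, "wx": 0, "wy": 0, "wz": 0, "hand": 1}, {"x": -0.0315, "y": 0.168, "z": -0.05, "wx": 0, "wy": 0, "wz": 0, "hand": 1}]}}

```text
time: 7.12
tool_pos: [0.6069, -0.0016, 0.2078]
tool_rot: [-3.141, 0.0, 1.218]
contact_force: [0.3, -0.0, 0.2]
opening: 0.0918
```

Run:
```python
from fit import *
import pickle
s=monitor.observe();print(s['tool_pos'],s['tool_rot'],abs(s['qvel']).max(),s['time'])
im,p=grab('wrist','w4.png'); pickle.dump(p,open('w4.pkl','wb'))
H,S,V=hsv(im)
for c in cons((S<60)&(V>45),(195,100,440,316))[:2]:
    h=cv2.convexHull(c)[:,0].astype(float); h=h[h[:,1]<313]
    print(cv2.boundingRect(c),circ(plane(p,h,.006)))
```

```text
[ 0.60689233 -0.00155469  0.20779325] [-3.14088769e+00  2.39581285e-04  1.21770794e+00] 0.009076690760544391 7.125
(247, 132, 145, 141) (array([ 0.608 , -0.0031,  0.0645]), np.float64(0.0013))
(195, 264, 37, 52) (array([ 0.4835, -0.0407,  0.0225]), np.float64(0.0033))
```

View pics/w4.png

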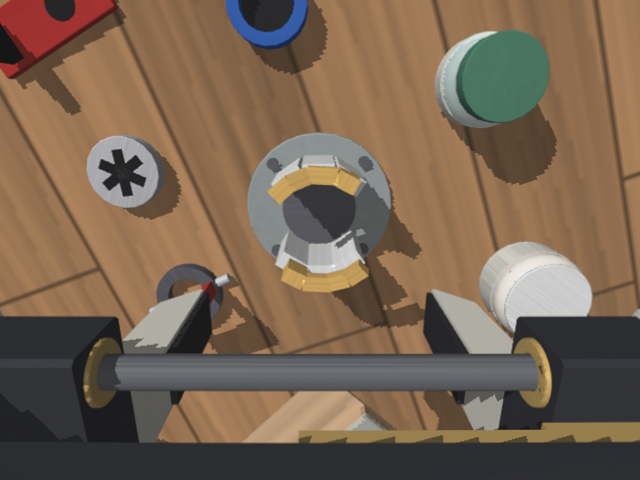

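The barrel foot spans columns 248–391 with its top at row 133. Foot bolts at (274,163) and (366,162) put the barrel x axis at about -20°. I refit the foot with its radius fixed.

Run:
```python
from fit import *
import pickle
im=cv2.imread('pics/w4.png');p=pickle.load(open('w4.pkl','rb'));H,S,V=hsv(im)
c=cons((S<60)&(V>45),(195,100,440,316))[0]
h=cv2.convexHull(c)[:,0].astype(float)
for vm in(240,225,205):
    P=plane(p,h[h[:,1]<vm],.006)
    r=least_squares(lambda q:np.hypot(P[:,0]-q[0],P[:,1]-q[1])-.065,[.608,-.003],loss='soft_l1',f_scale=.0005);print(vm,len(P),r.x.round(4),r.fun.std().round(5),circ(P))
print(plane(p,[[319.5,204]],.006).round(4), plane(p,[[274,163],[366,162],[361,250]],.006).round(4))
b=plane(p,[[274,163],[361,250]],.006).mean(0);print('bolt diag mid',b)
for x in([.608,-.003],):print(tgt([.4615,.0853,.007],70))
```

```text
240 42 [ 0.6079 -0.0034] 0.00041 (array([ 0.6082, -0.0027,  0.0643]), np.float64(0.0001))
225 37 [ 0.6078 -0.0035] 0.00035 (array([ 0.6082, -0.0028,  0.0643]), np.float64(0.0001))
205 31 [ 0.6078 -0.0035] 0.00026 (array([ 0.6081, -0.0028,  0.0644]), np.float64(0.0001))
[[ 0.6095 -0.0011  0.006 ]] [[ 0.585   0.0466  0.006 ]
 [ 0.6601  0.0199  0.006 ]
 [ 0.6306 -0.0551  0.006 ]]
bolt diag mid [ 0.60781797 -0.00425825  0.006     ]
(array([ 0.0312, -0.1667,  0.2012]), array([ 0.  ,  0.  , -0.23]))
```

>>> {"op": "move_arm", "data": {"deltas": [{"x": 0.0312, "y": -0.1667, "z": 0.05, "wx": 0, "wy": 0, "wz": 0, "hand": 1}, {"x": 0.0312, "y": -0.1667, "z": 0.05, "wx": 0, "wy": 0, "wz": 0, "hand": 1}, {"x": 0.0312, "y": -0.1667, "z": 0.05, "wx": 0, "wy": 0, "wz": 0, "hand": 1}, {"x": 0.0312, "y": -0.1667, "z": 0.09, "wx": 0, "wy": 0, "wz": 0, "hand": 1}, {"x": 0.0312, "y": -0.1667, "z": 0.14, "wx": 0, "wy": 0, "wz": 0, "hand": 1}, {"x": 0.0312, "y": -0.1667, "z": 0.2, "wx": 0, "wy": 0, "wz": 0, "hand": 1}, {"x": 0.0312, "y": -0.1667, "z": 0.2, "wx": 0, "wy": 0, "wz": 0, "hand": 1}, {"x": 0.0312, "y": -0.1667, "z": 0.2, "wx": 0, "wy": 0, "wz": 0, "hand": 1}]}}

```text
time: 8.18
tool_pos: [0.4635, 0.0848, 0.0102]
tool_rot: [3.139, -0.001, 1.217]
contact_force: [-0.0, -0.2, 0.2]
opening: 0.0918
```

>>> {"op": "move_arm", "data": {"deltas": [{"x": 0, "y": 0, "z": 0, "wx": 0, "wy": 0, "wz": 0, "hand": 0.5}, {"x": 0, "y": 0, "z": 0, "wx": 0, "wy": 0, "wz": 0, "hand": 0.5}, {"x": 0, "y": 0, "z": 0, "wx": 0, "wy": 0, "wz": 0, "hand": 0.5}, {"x": 0, "y": 0, "z": 0, "wx": 0, "wy": 0, "wz": 0, "hand": 0.5}, {"x": 0, "y": 0, "z": -0.03, "wx": 0, "wy": 0, "wz": 0, "hand": 0.5}, {"x": 0, "y": 0, "z": -0.13, "wx": 0, "wy": 0, "wz": 0, "hand": 0.5}, {"x": 0, "y": 0, "z": -0.13, "wx": 0, "wy": 0, "wz": 0, "hand": 0.5}, {"x": 0, "y": 0, "z": -0.13, "wx": 0, "wy": 0, "wz": 0, "hand": 0.5}], "grip_force": 25}}

```text
time: 9.18
tool_pos: [0.4643, 0.0847, 0.1408]
tool_rot: [3.134, -0.002, 1.217]
contact_force: [-0.0, -0.2, -3.7]
opening: 0.0612
```

Run:
```python
from h import *
s=monitor.observe();print(s['tool_pos'],s['opening'],tgt([.608,-.003,.14],70))
```

```text
[0.46428959 0.08466271 0.14078047] 0.06121760265102997 (array([-0.0324,  0.1652,  0.0019]), array([ 0.41, -0.13, -0.28]))
```

>>> {"op": "move_arm", "data": {"deltas": [{"x": -0.0324, "y": 0.1652, "z": 0, "wx": 0.3, "wy": 0, "wz": -0.3, "hand": 0.5}, {"x": -0.0324, "y": 0.1652, "z": 0, "wx": 0.3, "wy": 0, "wz": -0.3, "hand": 0.5}, {"x": -0.0324, "y": 0.1652, "z": 0, "wx": 0.3, "wy": 0, "wz": -0.3, "hand": 0.5}, {"x": -0.0324, "y": 0.1652, "z": 0, "wx": 0.3, "wy": 0, "wz": -0.3, "hand": 0.5}, {"x": -0.0324, "y": 0.1652, "z": 0, "wx": 0.3, "wy": 0, "wz": -0.3, "hand": 0.5}, {"x": -0.0324, "y": 0.1652, "z": 0, "wx": 0.3, "wy": 0, "wz": -0.3, "hand": 0.5}]}}

```text
time: 9.93
tool_pos: [0.6052, -0.0022, 0.138]
tool_rot: [-3.136, 0.0, 1.223]
contact_force: [0.5, 0.6, -2.5]
opening: 0.0608
```

Run:
```python
from h import *
s=monitor.observe();print(s['tool_pos'],s['tool_rot'],abs(s['qvel']).max(),tgt([.608,-.003,.030],70))
```

```text
[ 0.60524387 -0.00219012  0.1379654 ] [-3.13603414e+00  9.44899838e-05  1.22286950e+00] 0.010493076998278242 (array([0.0002, 0.0035, 0.1079]), array([-0.32,  0.01,  0.07]))
```

>>> {"op": "move_arm", "data": {"deltas": [{"x": 0, "y": 0.003, "z": 0.02, "wx": -0.3, "wy": 0, "wz": 0, "hand": 0.5}, {"x": 0, "y": 0.003, "z": 0.028, "wx": -0.3, "wy": 0, "wz": 0, "hand": 0.5}, {"x": 0, "y": 0.003, "z": 0.028, "wx": -0.3, "wy": 0, "wz": 0, "hand": 0.5}, {"x": 0, "y": 0.003, "z": 0.028, "wx": -0.3, "wy": 0, "wz": 0, "hand": 0.5}]}}

```text
time: 10.42
tool_pos: [0.6095, -0.0038, 0.1115]
tool_rot: [3.139, -0.0, 1.222]
contact_force: [-0.2, 0.1, -1.7]
opening: 0.0613
```

Run:
```python
from h import *
s=monitor.observe();print(s['tool_pos'],s['tool_rot'],abs(s['qvel']).max(),tgt([.608,-.003,.030],70))
```

```text
[ 0.60946094 -0.00384905  0.11145329] [ 3.13886802e+00 -4.89094748e-04  1.22232240e+00] 0.003844399261882617 (array([ 0.0003, -0.0019,  0.0814]), array([ 0.16, -0.03,  0.03]))
```

>>> {"op": "move_arm", "data": {"deltas": [{"x": 0.0003, "y": -0.0018, "z": 0.01, "wx": 0.1, "wy": 0, "wz": 0, "hand": 0.5}, {"x": 0.0003, "y": -0.0018, "z": 0.02, "wx": 0.1, "wy": 0, "wz": 0, "hand": 0.5}, {"x": 0.0003, "y": -0.0018, "z": 0.03, "wx": 0.1, "wy": 0, "wz": 0, "hand": 0.5}, {"x": 0.0003, "y": -0.0018, "z": 0.035, "wx": 0.1, "wy": 0, "wz": 0, "hand": 0.5}, {"x": 0.0003, "y": -0.0018, "z": 0.035, "wx": 0.1, "wy": 0, "wz": 0, "hand": 0.5}]}}

```text
time: 11.05
tool_pos: [0.6074, -0.0031, 0.0751]
tool_rot: [-3.141, -0.0, 1.222]
contact_force: [0.3, 0.5, -2.6]
opening: 0.0607
```

Run:
```python
from h import *
s=monitor.observe();print(s['tool_pos'],s['tool_rot'],abs(s['qvel']).max(),tgt([.608,-.003,.030],70))
```

```text
[ 0.60743216 -0.00313516  0.07513619] [-3.14056744e+00 -2.66074578e-05  1.22194245e+00] 0.012230825252769181 (array([0.0003, 0.0005, 0.0451]), array([-0.06, -0.  ,  0.01]))
```

>>> {"op": "move_arm", "data": {"deltas": [{"x": 0.0003, "y": 0.0004, "z": 0.01, "wx": 0, "wy": 0, "wz": 0, "hand": 0.5}, {"x": 0.0003, "y": 0.0004, "z": 0.02, "wx": 0, "wy": 0, "wz": 0, "hand": 0.5}, {"x": 0.0003, "y": 0.0004, "z": 0.03, "wx": 0, "wy": 0, "wz": 0, "hand": 0.5}, {"x": 0.0003, "y": 0.0004, "z": 0.04, "wx": 0, "wy": 0, "wz": 0, "hand": 0.5}, {"x": 0.0003, "y": 0.0004, "z": 0.044, "wx": 0, "wy": 0, "wz": 0, "hand": 0.5}, {"x": 0.0003, "y": 0.0004, "z": 0.044, "wx": 0, "wy": 0, "wz": 0, "hand": 0.5}, {"x": 0.0003, "y": 0.0004, "z": 0.044, "wx": 0, "wy": 0, "wz": 0, "hand": 0.5}]}}

```text
time: 11.92
tool_pos: [0.6085, -0.003, 0.0321]
tool_rot: [3.141, -0.0, 1.222]
contact_force: [0.4, 0.1, -3.6]
opening: 0.0609
```

>>> {"op": "move_arm", "data": {"deltas": [{"x": 0, "y": 0, "z": 0.001, "wx": 0, "wy": 0, "wz": 0, "hand": 0.8}, {"x": 0, "y": 0, "z": 0.001, "wx": 0, "wy": 0, "wz": 0, "hand": 0.8}, {"x": 0, "y": 0, "z": 0.001, "wx": 0, "wy": 0, "wz": 0, "hand": 0.8}, {"x": 0, "y": 0, "z": -0.05, "wx": 0, "wy": 0, "wz": 0, "hand": 0.8}, {"x": 0, "y": 0, "z": -0.11, "wx": 0, "wy": 0, "wz": 0, "hand": 0.8}, {"x": 0, "y": 0, "z": -0.17, "wx": 0, "wy": 0, "wz": 0, "hand": 0.8}, {"x": 0, "y": 0, "z": -0.175, "wx": 0, "wy": 0, "wz": 0, "hand": 0.8}, {"x": 0, "y": 0, "z": -0.175, "wx": 0, "wy": 0, "wz": 0, "hand": 0.8}]}}

```text
time: 12.92
tool_pos: [0.6079, -0.003, 0.2067]
tool_rot: [3.141, -0.0, 1.222]
contact_force: [-0.1, -0.8, -0.9]
opening: 0.0735
```

Run:
```python
from fit import *
import pickle
s=monitor.observe();print(s['tool_pos'],s['tool_rot'],abs(s['qvel']).max(),s['time'])
im,p=grab('wrist','w5.png'); pickle.dump(p,open('w5.pkl','wb'))
cv2.imwrite('pics/w5c.png',cv2.resize(im[:300,120:520],(800,600)))
H,S,V=hsv(im)
for c in cons((H>105)&(H<128)&(S>100),(0,0,640,300))[:3]:
    print(cv2.boundingRect(c),circ(plane(p,cv2.convexHull(c)[:,0].astype(float),.02)))
```

```text
[ 0.60791222 -0.00298624  0.20667107] [ 3.14143342e+00 -2.61587259e-04  1.22206483e+00] 0.03502056983289492 12.925
(224, 0, 82, 48) (array([0.6265, 0.1587, 0.0303]), np.float64(0.0006))
```

View pics/w5c.png

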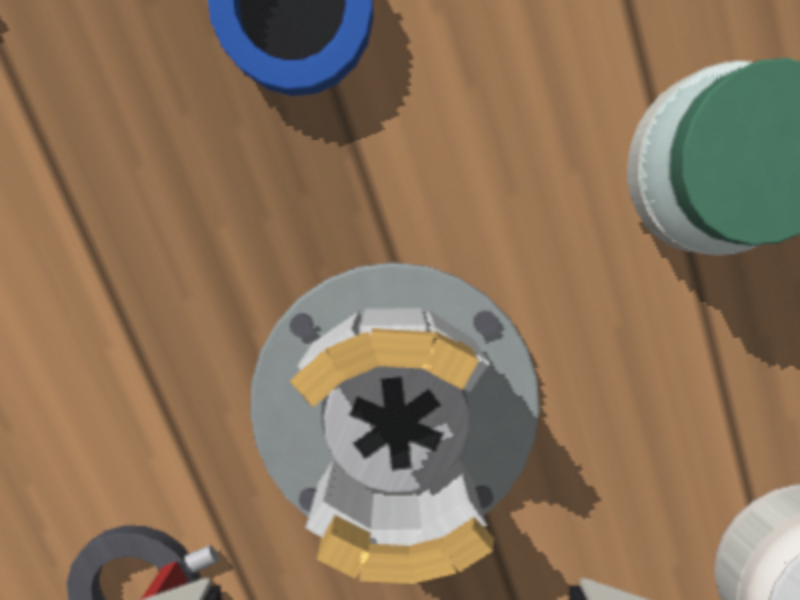

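The die lies flat in the barrel (star at (397,422) in the crop). Next is the spacer at about (.6265,.160).

Run:
```python
from h import *
print(tgt([.6265,.160,.007],-20))
```

```text
(array([ 0.1597, -0.0373,  0.1985]), array([-9.000e-02,  1.100e-01,  9.002e+01]))
```

>>> {"op": "move_arm", "data": {"deltas": [{"x": 0.16, "y": -0.0373, "z": 0, "wx": 0, "wy": 0, "wz": 90, "hand": 1}, {"x": 0.16, "y": -0.0373, "z": 0, "wx": 0, "wy": 0, "wz": 90, "hand": 1}, {"x": 0.16, "y": -0.0373, "z": 0.03, "wx": 0, "wy": 0, "wz": 90, "hand": 1}, {"x": 0.16, "y": -0.0373, "z": 0.06, "wx": 0, "wy": 0, "wz": 90, "hand": 1}, {"x": 0.16, "y": -0.0373, "z": 0.09, "wx": 0, "wy": 0, "wz": 90, "hand": 1}, {"x": 0.16, "y": -0.0373, "z": 0.1, "wx": 0, "wy": 0, "wz": 90, "hand": 1}, {"x": 0.16, "y": -0.0373, "z": 0.1, "wx": 0, "wy": 0, "wz": 90, "hand": 1}, {"x": 0.16, "y": -0.0373, "z": 0.1, "wx": 0, "wy": 0, "wz": 90, "hand": 1}]}}

```text
time: 13.98
tool_pos: [0.6263, 0.1599, 0.1038]
tool_rot: [3.14, 0.005, -0.266]
contact_force: [0.5, -0.1, -0.3]
opening: 0.0918
```

Run:
```python
from h import *
print(tgt([.6265,.160,.006],-20))
```

```text
(array([ 0.0006, -0.0003,  0.0978]), array([0.11, 0.26, 4.75]))
```

>>> {"op": "move_arm", "data": {"deltas": [{"x": 0.0003, "y": 0, "z": 0.05, "wx": 0, "wy": 0, "wz": 4.8, "hand": 1}, {"x": 0.0003, "y": 0, "z": 0.0975, "wx": 0, "wy": 0, "wz": 4.8, "hand": 1}, {"x": 0.0003, "y": 0, "z": 0.0975, "wx": 0, "wy": 0, "wz": 4.8, "hand": 1}, {"x": 0.0003, "y": 0, "z": 0.0975, "wx": 0, "wy": 0, "wz": 4.8, "hand": 0.5}, {"x": 0.0003, "y": 0, "z": 0.0975, "wx": 0, "wy": 0, "wz": 4.8, "hand": 0.5}, {"x": 0.0003, "y": 0, "z": 0.0975, "wx": 0, "wy": 0, "wz": 4.8, "hand": 0.5}, {"x": 0.0003, "y": 0, "z": 0.0975, "wx": 0, "wy": 0, "wz": 4.8, "hand": 0.5}], "grip_force": 10}}

```text
time: 14.85
tool_pos: [0.6284, 0.1602, 0.0101]
tool_rot: [-3.141, -0.001, -0.344]
contact_force: [0.2, 0.4, 2.1]
opening: 0.0617
```

>>> {"op": "move_arm", "data": {"deltas": [{"x": 0, "y": 0, "z": 0, "wx": 0, "wy": 0, "wz": 0, "hand": 1}, {"x": 0, "y": 0, "z": 0, "wx": 0, "wy": 0, "wz": 0, "hand": 1}, {"x": 0, "y": 0, "z": 0, "wx": 0, "wy": 0, "wz": -90, "hand": 1}, {"x": 0, "y": 0, "z": 0, "wx": 0, "wy": 0, "wz": -90, "hand": 1}, {"x": 0, "y": 0, "z": 0, "wx": 0, "wy": 0, "wz": -90, "hand": 1}, {"x": 0, "y": 0, "z": 0, "wx": 0, "wy": 0, "wz": -90, "hand": 1}, {"x": 0, "y": 0, "z": 0, "wx": 0, "wy": 0, "wz": -90, "hand": 1}, {"x": 0, "y": 0, "z": 0, "wx": 0, "wy": 0, "wz": -90, "hand": 1}]}}

```text
time: 15.85
tool_pos: [0.628, 0.16, 0.0092]
tool_rot: [-3.141, -0.0, 0.787]
contact_force: [-0.3, 0.0, -0.6]
opening: 0.092
```

Run:
```python
from h import *
s=monitor.observe(); print(s['tool_pos'],tgt([.6265,.160,.006],70))
```

```text
[0.62800811 0.16002621 0.00917206] (array([-0.0011, -0.001 ,  0.0032]), array([-1.000e-02, -0.000e+00, -2.489e+01]))
```

>>> {"op": "move_arm", "data": {"deltas": [{"x": 0, "y": 0, "z": 0.002, "wx": 0, "wy": 0, "wz": -24.9, "hand": 1}, {"x": 0, "y": 0, "z": 0.002, "wx": 0, "wy": 0, "wz": -24.9, "hand": 1}, {"x": 0, "y": 0, "z": 0.002, "wx": 0, "wy": 0, "wz": -24.9, "hand": 1}, {"x": 0, "y": 0, "z": 0.002, "wx": 0, "wy": 0, "wz": -24.9, "hand": 1}, {"x": 0, "y": 0, "z": 0.002, "wx": 0, "wy": 0, "wz": -24.9, "hand": 0.5}, {"x": 0, "y": 0, "z": 0.002, "wx": 0, "wy": 0, "wz": -24.9, "hand": 0.5}, {"x": 0, "y": 0, "z": 0.002, "wx": 0, "wy": 0, "wz": -24.9, "hand": 0.5}, {"x": 0, "y": 0, "z": 0.002, "wx": 0, "wy": 0, "wz": -24.9, "hand": 0.5}], "grip_force": 20}}

```text
time: 16.85
tool_pos: [0.628, 0.1601, 0.0073]
tool_rot: [-3.141, -0.0, 1.216]
contact_force: [0.4, 0.2, -1.0]
opening: 0.0613
```

>>> {"op": "move_arm", "data": {"deltas": [{"x": 0, "y": 0, "z": -0.03, "wx": 0, "wy": 0, "wz": 0, "hand": 0.5}, {"x": 0, "y": 0, "z": -0.09, "wx": 0, "wy": 0, "wz": 0, "hand": 0.5}, {"x": 0, "y": 0, "z": -0.14, "wx": 0, "wy": 0, "wz": 0, "hand": 0.5}, {"x": 0, "y": 0, "z": -0.14, "wx": 0, "wy": 0, "wz": 0, "hand": 0.5}, {"x": 0, "y": 0, "z": -0.14, "wx": 0, "wy": 0, "wz": 0, "hand": 0.5}]}}

```text
time: 17.48
tool_pos: [0.6273, 0.1599, 0.1463]
tool_rot: [-3.14, 0.001, 1.216]
contact_force: [-0.6, -0.3, -1.9]
opening: 0.061
```

Run:
```python
from h import *
s=monitor.observe(); print(s['tool_pos'],tgt([.608,-.003,.14],70))
```

```text
[0.6273345  0.15993163 0.14629742] (array([-0.1595,  0.0385,  0.0063]), array([-0.09,  0.04, -0.34]))
```

>>> {"op": "move_arm", "data": {"deltas": [{"x": -0.1595, "y": 0.0385, "z": 0.006, "wx": 0, "wy": 0, "wz": -0.3, "hand": 0.5}, {"x": -0.1595, "y": 0.0385, "z": 0.006, "wx": 0, "wy": 0, "wz": -0.3, "hand": 0.5}, {"x": -0.1595, "y": 0.0385, "z": 0.006, "wx": 0, "wy": 0, "wz": -0.3, "hand": 0.5}, {"x": -0.1595, "y": 0.0385, "z": 0.006, "wx": 0, "wy": 0, "wz": -0.3, "hand": 0.5}, {"x": -0.1595, "y": 0.0385, "z": 0.006, "wx": 0, "wy": 0, "wz": -0.3, "hand": 0.5}, {"x": -0.1595, "y": 0.0385, "z": 0.006, "wx": 0, "wy": 0, "wz": -0.3, "hand": 0.5}]}}

```text
time: 18.23
tool_pos: [0.6085, -0.0016, 0.1405]
tool_rot: [-3.14, -0.0, 1.223]
contact_force: [-1.2, 0.7, -1.2]
opening: 0.0614
```

Run:
```python
from h import *
s=monitor.observe(); print(s['tool_pos'],tgt([.608,-.003,.08],70))
```

```text
[ 0.60850248 -0.00155755  0.14048951] (array([-0.0015,  0.0001,  0.0605]), array([-0.08, -0.01,  0.05]))
```

>>> {"op": "move_arm", "data": {"deltas": [{"x": -0.0013, "y": 0, "z": 0.015, "wx": 0, "wy": 0, "wz": 0, "hand": 0.5}, {"x": -0.0013, "y": 0, "z": 0.03, "wx": 0, "wy": 0, "wz": 0, "hand": 0.5}, {"x": -0.0013, "y": 0, "z": 0.045, "wx": 0, "wy": 0, "wz": 0, "hand": 0.5}, {"x": -0.0013, "y": 0, "z": 0.06, "wx": 0, "wy": 0, "wz": 0, "hand": 0.5}, {"x": -0.0013, "y": 0, "z": 0.06, "wx": 0, "wy": 0, "wz": 0, "hand": 0.5}, {"x": -0.0013, "y": 0, "z": 0.06, "wx": 0, "wy": 0, "wz": 0, "hand": 0.5}]}}

```text
time: 18.98
tool_pos: [0.6086, -0.0042, 0.0815]
tool_rot: [3.141, -0.0, 1.221]
contact_force: [-0.2, 0.6, -1.6]
opening: 0.061
```

Run:
```python
from h import *
s=monitor.observe(); print(s['tool_pos'],tgt([.608,-.003,.0365],70))
```

```text
[ 0.60861825 -0.00417712  0.08151523] (array([ 0.0009, -0.001 ,  0.045 ]), array([ 0.04, -0.02, -0.04]))
```

>>> {"op": "move_arm", "data": {"deltas": [{"x": 0.0006, "y": -0.0006, "z": 0.01, "wx": 0, "wy": 0, "wz": 0, "hand": 0.5}, {"x": 0.0006, "y": -0.0006, "z": 0.02, "wx": 0, "wy": 0, "wz": 0, "hand": 0.5}, {"x": 0.0006, "y": -0.0006, "z": 0.03, "wx": 0, "wy": 0, "wz": 0, "hand": 0.5}, {"x": 0.0006, "y": -0.0006, "z": 0.04, "wx": 0, "wy": 0, "wz": 0, "hand": 0.5}, {"x": 0.0006, "y": -0.0006, "z": 0.0445, "wx": 0, "wy": 0, "wz": 0, "hand": 0.5}, {"x": 0.0006, "y": -0.0006, "z": 0.0445, "wx": 0, "wy": 0, "wz": 0, "hand": 0.5}]}}

```text
time: 19.73
tool_pos: [0.6078, -0.0033, 0.0363]
tool_rot: [-3.141, -0.0, 1.221]
contact_force: [-0.5, 0.1, -2.2]
opening: 0.0614
```

>>> {"op": "move_arm", "data": {"deltas": [{"x": 0, "y": 0, "z": 0, "wx": 0, "wy": 0, "wz": 0, "hand": 0.8}, {"x": 0, "y": 0, "z": 0, "wx": 0, "wy": 0, "wz": 0, "hand": 0.8}, {"x": 0, "y": 0, "z": 0, "wx": 0, "wy": 0, "wz": 0, "hand": 0.8}, {"x": 0, "y": 0, "z": -0.05, "wx": 0, "wy": 0, "wz": 0, "hand": 0.8}, {"x": 0, "y": 0, "z": -0.11, "wx": 0, "wy": 0, "wz": 0, "hand": 0.8}, {"x": 0, "y": 0, "z": -0.17, "wx": 0, "wy": 0, "wz": 0, "hand": 0.8}, {"x": 0, "y": 0, "z": -0.17, "wx": 0, "wy": 0, "wz": 0, "hand": 0.8}, {"x": 0, "y": 0, "z": -0.17, "wx": 0, "wy": 0, "wz": 0, "hand": 0.8}]}}

```text
time: 20.72
tool_pos: [0.6075, -0.0033, 0.2065]
tool_rot: [-3.141, -0.0, 1.221]
contact_force: [-0.0, 0.7, -0.6]
opening: 0.0735
```

Run:
```python
from fit import *
s=monitor.observe();print(s['tool_pos'],s['tool_rot'])
im,p=grab('wrist','w6.png'); H,S,V=hsv(im)
for c in cons((H>105)&(H<128)&(S>100),(0,0,640,300))[:3]:
    print(cv2.boundingRect(c),circ(plane(p,cv2.convexHull(c)[:,0].astype(float),.048)))
im,p=grab('top','t2.png'); H,S,V=hsv(im)
# strainer: cushion dark + yellow ring, compare with t0
a=cv2.imread('pics/top0.png')
for (x0,y0,x1,y1),n in (((175,210,222,262),'strainer'),((330,285,380,345),'ring')):
    print(n,'diff',np.abs(a[y0:y1,x0:x1].astype(int)-im[y0:y1,x0:x1]).mean().round(2))
for c in cons((H>15)&(H<32)&(S>140)&(V>130),(175,210,222,262),15)[:3]:
    h=cv2.convexHull(c)[:,0].astype(float);print(cv2.boundingRect(c),cv2.minEnclosingCircle(c),circ(plane(p,h,.016)))
```

```text
[ 0.60753242 -0.00331296  0.20646108] [-3.14125977e+00 -1.39873668e-04  1.22106955e+00]
(280, 183, 77, 72) (array([ 0.6081, -0.0042,  0.0301]), np.float64(0.0006))
strainer diff 3.77
ring diff 20.4
```

Run:
```python
from h import *
p=viewer.camera_params('top')
print(plane(p,[[197.9,235.9]],.018)); print(tgt([.625,.29,.1],-20))
```

```text
[[0.62445138 0.29164559 0.018     ]]
(array([ 0.2817, -0.0833,  0.1052]), array([-0.12,  0.16, 89.96]))
```

>>> {"op": "move_arm", "data": {"deltas": [{"x": 0.2817, "y": -0.0833, "z": 0.04, "wx": 0, "wy": 0, "wz": 90, "hand": 1}, {"x": 0.2817, "y": -0.0833, "z": 0.04, "wx": 0, "wy": 0, "wz": 90, "hand": 1}, {"x": 0.2817, "y": -0.0833, "z": 0.04, "wx": 0, "wy": 0, "wz": 90, "hand": 1}, {"x": 0.2817, "y": -0.0833, "z": 0.04, "wx": 0, "wy": 0, "wz": 90, "hand": 1}, {"x": 0.2817, "y": -0.0833, "z": 0.04, "wx": 0, "wy": 0, "wz": 90, "hand": 1}, {"x": 0.2817, "y": -0.0833, "z": 0.04, "wx": 0, "wy": 0, "wz": 90, "hand": 1}, {"x": 0.2817, "y": -0.0833, "z": 0.04, "wx": 0, "wy": 0, "wz": 90, "hand": 1}, {"x": 0.2817, "y": -0.0833, "z": 0.04, "wx": 0, "wy": 0, "wz": 90, "hand": 1}]}}

```text
time: 21.82
tool_pos: [0.6254, 0.2899, 0.1644]
tool_rot: [3.14, 0.003, -0.257]
contact_force: [-0.3, -0.4, 0.3]
opening: 0.0919
```

>>> {"op": "move_arm", "data": {"deltas": [{"x": 0, "y": 0, "z": 0, "wx": 0, "wy": 0, "wz": 4, "hand": 1}, {"x": 0, "y": 0, "z": 0, "wx": 0, "wy": 0, "wz": 4, "hand": 1}]}}

```text
time: 22.08
tool_pos: [0.6256, 0.2896, 0.1649]
tool_rot: [3.14, 0.003, -0.321]
contact_force: [-0.0, 0.2, 0.4]
opening: 0.0917
```

Run:
```python
from fit import *
s=monitor.observe();print(s['tool_pos'],s['tool_rot'])
im,p=grab('wrist','w7.png'); H,S,V=hsv(im)
for c in cons((H>15)&(H<32)&(S>130)&(V>120)|(V<50),(200,140,440,300),200)[:3]:
    h=cv2.convexHull(c)[:,0].astype(float);print(cv2.contourArea(c),cv2.boundingRect(c),circ(plane(p,h,.016)))
print(proj(p,[[.6245,.2916,.018]]),tgt([.6245,.2916,.006],-20))
cv2.imwrite('pics/w7c.png',im[:300])
```

```text
[0.62556064 0.2896136  0.16493905] [ 3.13997938e+00  2.51008365e-03 -3.20637611e-01]
3716.0 (275, 183, 77, 76) (array([0.626 , 0.2912, 0.03  ]), np.float64(0.0014))
[[313.75962175 224.64925692]] (array([-0.0014, -0.0017,  0.1593]), array([0.08, 0.12, 1.68]))
```

View pics/w7c.png

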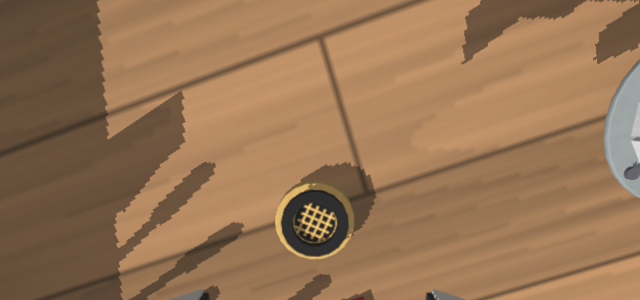

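The strainer is at (315,221), which gives (.626,.291). Squeezing it twice.

>>> {"op": "move_arm", "data": {"deltas": [{"x": 0, "y": -0.0016, "z": 0.06, "wx": 0, "wy": 0.1, "wz": 1.7, "hand": 1}, {"x": 0, "y": -0.0016, "z": 0.12, "wx": 0, "wy": 0.1, "wz": 1.7, "hand": 1}, {"x": 0, "y": -0.0016, "z": 0.159, "wx": 0, "wy": 0.1, "wz": 1.7, "hand": 1}, {"x": 0, "y": -0.0016, "z": 0.159, "wx": 0, "wy": 0.1, "wz": 1.7, "hand": 1}, {"x": 0, "y": -0.0016, "z": 0.159, "wx": 0, "wy": 0.1, "wz": 1.7, "hand": 0.5}, {"x": 0, "y": -0.0016, "z": 0.159, "wx": 0, "wy": 0.1, "wz": 1.7, "hand": 0.5}, {"x": 0, "y": -0.0016, "z": 0.159, "wx": 0, "wy": 0.1, "wz": 1.7, "hand": 0.5}, {"x": 0, "y": -0.0016, "z": 0.159, "wx": 0, "wy": 0.1, "wz": 1.7, "hand": 0.5}], "grip_force": 10}}

```text
time: 23.12
tool_pos: [0.6269, 0.2915, 0.0086]
tool_rot: [-3.141, -0.003, -0.351]
contact_force: [-0.3, -0.2, 3.7]
opening: 0.0612
```

>>> {"op": "move_arm", "data": {"deltas": [{"x": 0, "y": 0, "z": 0, "wx": 0, "wy": 0, "wz": 0, "hand": 1}, {"x": 0, "y": 0, "z": 0, "wx": 0, "wy": 0, "wz": 0, "hand": 1}, {"x": 0, "y": 0, "z": 0, "wx": 0, "wy": 0, "wz": -90, "hand": 1}, {"x": 0, "y": 0, "z": 0, "wx": 0, "wy": 0, "wz": -90, "hand": 1}, {"x": 0, "y": 0, "z": 0, "wx": 0, "wy": 0, "wz": -90, "hand": 1}, {"x": 0, "y": 0, "z": 0, "wx": 0, "wy": 0, "wz": -90, "hand": 1}, {"x": 0, "y": 0, "z": 0, "wx": 0, "wy": 0, "wz": -90, "hand": 1}, {"x": 0, "y": 0, "z": 0, "wx": 0, "wy": 0, "wz": -90, "hand": 1}]}}

```text
time: 24.12
tool_pos: [0.6266, 0.2914, 0.0076]
tool_rot: [3.14, -0.001, 0.78]
contact_force: [1.1, 0.1, -0.1]
opening: 0.092
```

Run:
```python
from h import *
s=monitor.observe(); print(s['tool_pos'],tgt([.626,.2912,.006],70))
```

```text
[0.62660743 0.29138335 0.00763196] (array([-0.0006, -0.0003,  0.0016]), array([ 8.00e-02, -2.00e-02, -2.53e+01]))
```

>>> {"op": "move_arm", "data": {"deltas": [{"x": 0, "y": 0, "z": 0, "wx": 0, "wy": 0, "wz": -25.3, "hand": 1}, {"x": 0, "y": 0, "z": 0, "wx": 0, "wy": 0, "wz": -25.3, "hand": 1}, {"x": 0, "y": 0, "z": 0, "wx": 0, "wy": 0, "wz": -25.3, "hand": 1}, {"x": 0, "y": 0, "z": 0, "wx": 0, "wy": 0, "wz": -25.3, "hand": 1}, {"x": 0, "y": 0, "z": 0, "wx": 0, "wy": 0, "wz": -25.3, "hand": 0.5}, {"x": 0, "y": 0, "z": 0, "wx": 0, "wy": 0, "wz": -25.3, "hand": 0.5}, {"x": 0, "y": 0, "z": 0, "wx": 0, "wy": 0, "wz": -25.3, "hand": 0.5}, {"x": 0, "y": 0, "z": 0, "wx": 0, "wy": 0, "wz": -25.3, "hand": 0.5}], "grip_force": 25}}

```text
time: 25.12
tool_pos: [0.6266, 0.2914, 0.0078]
tool_rot: [3.14, -0.0, 1.215]
contact_force: [-0.4, -0.7, 0.3]
opening: 0.0613
```

>>> {"op": "move_arm", "data": {"deltas": [{"x": 0, "y": 0, "z": -0.03, "wx": 0, "wy": 0, "wz": 0, "hand": 0.5}, {"x": 0, "y": 0, "z": -0.09, "wx": 0, "wy": 0, "wz": 0, "hand": 0.5}, {"x": 0, "y": 0, "z": -0.14, "wx": 0, "wy": 0, "wz": 0, "hand": 0.5}, {"x": 0, "y": 0, "z": -0.14, "wx": 0, "wy": 0, "wz": 0, "hand": 0.5}, {"x": 0, "y": 0, "z": -0.14, "wx": 0, "wy": 0, "wz": 0, "hand": 0.5}]}}

```text
time: 25.75
tool_pos: [0.6257, 0.2912, 0.1465]
tool_rot: [-3.142, 0.001, 1.215]
contact_force: [-0.6, -0.6, -3.7]
opening: 0.0612
```

Run:
```python
from h import *
s=monitor.observe(); print(s['tool_pos'],tgt([.608,-.0032,.14],70))
```

```text
[0.62565366 0.29115258 0.14648291] (array([-0.2821,  0.0859,  0.0068]), array([-0.  ,  0.07, -0.36]))
```

Held 7.8 mm above its underside.

>>> {"op": "move_arm", "data": {"deltas": [{"x": -0.2821, "y": 0.0859, "z": 0.005, "wx": 0, "wy": 0, "wz": -0.3, "hand": 0.5}, {"x": -0.2821, "y": 0.0859, "z": 0.005, "wx": 0, "wy": 0, "wz": -0.3, "hand": 0.5}, {"x": -0.2821, "y": 0.0859, "z": 0.005, "wx": 0, "wy": 0, "wz": -0.3, "hand": 0.5}, {"x": -0.2821, "y": 0.0859, "z": 0.005, "wx": 0, "wy": 0, "wz": -0.3, "hand": 0.5}, {"x": -0.2821, "y": 0.0859, "z": 0.005, "wx": 0, "wy": 0, "wz": -0.3, "hand": 0.5}, {"x": -0.2821, "y": 0.0859, "z": 0.005, "wx": 0, "wy": 0, "wz": -0.3, "hand": 0.5}, {"x": -0.2821, "y": 0.0859, "z": 0.005, "wx": 0, "wy": 0, "wz": -0.3, "hand": 0.5}, {"x": -0.2821, "y": 0.0859, "z": 0.005, "wx": 0, "wy": 0, "wz": -0.3, "hand": 0.5}]}}

```text
time: 26.75
tool_pos: [0.6085, -0.0015, 0.142]
tool_rot: [3.141, -0.0, 1.222]
contact_force: [-0.1, -0.3, -3.7]
opening: 0.061
```

Run:
```python
from h import *
s=monitor.observe(); print(s['tool_pos'],tgt([.608,-.0032,.08],70))
```

```text
[ 0.60852886 -0.00152682  0.14201963] (array([-0.0018,  0.0001,  0.062 ]), array([ 0.01, -0.01,  0.04]))
```

>>> {"op": "move_arm", "data": {"deltas": [{"x": -0.0012, "y": 0, "z": 0.015, "wx": 0, "wy": 0, "wz": 0, "hand": 0.5}, {"x": -0.0012, "y": 0, "z": 0.03, "wx": 0, "wy": 0, "wz": 0, "hand": 0.5}, {"x": -0.0012, "y": 0, "z": 0.045, "wx": 0, "wy": 0, "wz": 0, "hand": 0.5}, {"x": -0.0012, "y": 0, "z": 0.055, "wx": 0, "wy": 0, "wz": 0, "hand": 0.5}, {"x": -0.0012, "y": 0, "z": 0.055, "wx": 0, "wy": 0, "wz": 0, "hand": 0.5}, {"x": -0.0012, "y": 0, "z": 0.055, "wx": 0, "wy": 0, "wz": 0, "hand": 0.5}]}}

```text
time: 27.5
tool_pos: [0.609, -0.0042, 0.0883]
tool_rot: [3.139, -0.0, 1.221]
contact_force: [0.7, 0.1, -2.3]
opening: 0.0611
```

Run:
```python
from h import *
s=monitor.observe(); print(s['tool_pos'],tgt([.608,-.0032,.057],70))
```

```text
[ 0.60895582 -0.00415251  0.08826904] (array([ 0.0006, -0.0013,  0.0313]), array([ 0.15, -0.03, -0.06]))
```

>>> {"op": "move_arm", "data": {"deltas": [{"x": 0.0005, "y": -0.0008, "z": 0.01, "wx": 0.1, "wy": 0, "wz": 0, "hand": 0.5}, {"x": 0.0005, "y": -0.0008, "z": 0.02, "wx": 0.1, "wy": 0, "wz": 0, "hand": 0.5}, {"x": 0.0005, "y": -0.0008, "z": 0.031, "wx": 0.1, "wy": 0, "wz": 0, "hand": 0.5}, {"x": 0.0005, "y": -0.0008, "z": 0.031, "wx": 0.1, "wy": 0, "wz": 0, "hand": 0.5}, {"x": 0.0005, "y": -0.0008, "z": 0.031, "wx": 0.1, "wy": 0, "wz": 0, "hand": 0.5}]}}

```text
time: 28.12
tool_pos: [0.608, -0.0034, 0.0568]
tool_rot: [-3.141, -0.0, 1.221]
contact_force: [0.4, 0.1, -2.4]
opening: 0.0612
```

>>> {"op": "move_arm", "data": {"deltas": [{"x": 0, "y": 0, "z": 0, "wx": 0, "wy": 0, "wz": 0, "hand": 0.8}, {"x": 0, "y": 0, "z": 0, "wx": 0, "wy": 0, "wz": 0, "hand": 0.8}, {"x": 0, "y": 0, "z": 0, "wx": 0, "wy": 0, "wz": 0, "hand": 0.8}, {"x": 0, "y": 0, "z": -0.05, "wx": 0, "wy": 0, "wz": 0, "hand": 0.8}, {"x": 0, "y": 0, "z": -0.11, "wx": 0, "wy": 0, "wz": 0, "hand": 0.8}, {"x": 0, "y": 0, "z": -0.15, "wx": 0, "wy": 0, "wz": 0, "hand": 0.8}, {"x": 0, "y": 0, "z": -0.15, "wx": 0, "wy": 0, "wz": 0, "hand": 0.8}, {"x": 0, "y": 0, "z": -0.15, "wx": 0, "wy": 0, "wz": 0, "hand": 0.8}]}}

```text
time: 29.12
tool_pos: [0.6075, -0.0033, 0.2061]
tool_rot: [-3.14, 0.0, 1.221]
contact_force: [-0.5, -0.2, 0.1]
opening: 0.0738
```

Run:
```python
from fit import *
s=monitor.observe();print(s['tool_pos'],s['tool_rot'])
im,p=grab('wrist','w8.png'); 
cv2.imwrite('pics/w8c.png',cv2.resize(im[:310,120:520],(800,620))[:600])
# ring: target hover with tool x along ring x, yaw 180ish
print(tgt([.40,-.043,.22],110))
```

```text
[ 0.60746921 -0.00330466  0.20607251] [-3.14030068e+00  3.60443766e-05  1.22077549e+00]
(array([-0.1084, -0.1811, -0.0141]), array([-1.600e-01, -3.000e-02, -4.006e+01]))
```

View pics/w8c.png

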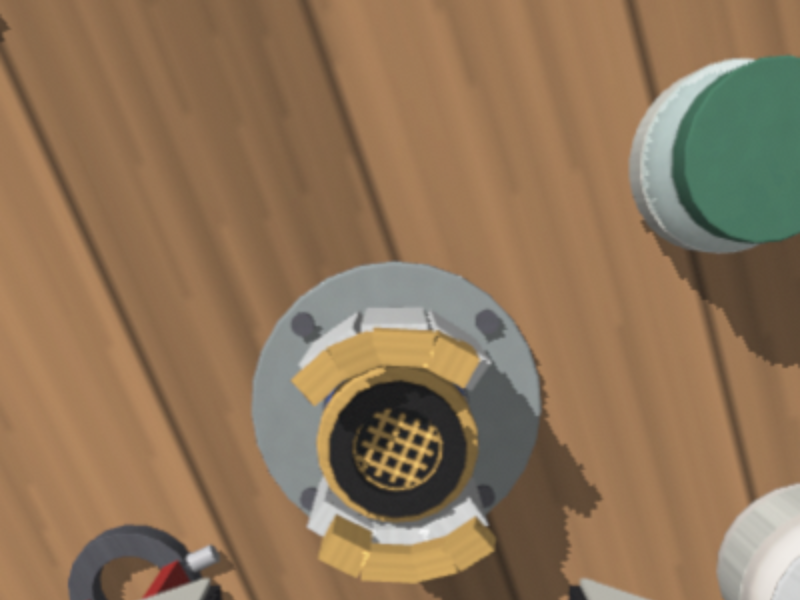

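The strainer sits level with its cushion centred (398,447 in the crop). Next is the ring: go over it with yaw about 184 and look.

Run:
```python
from h import *
p=viewer.camera_params('top')
print(plane(p,[[352.4,315.2]],.006),plane(p,[[353.4,315.6]],.068)); print(tgt([.463,-.042,.22],156))
```

```text
[[ 0.46017731 -0.0404203   0.006     ]] [[ 0.46272465 -0.03937434  0.068     ]]
(array([-0.0858, -0.1222, -0.0143]), array([ -0.14,  -0.1 , -86.06]))
```

>>> {"op": "move_arm", "data": {"deltas": [{"x": -0.0858, "y": -0.1222, "z": -0.014, "wx": 0, "wy": 0, "wz": -86, "hand": 0.6}, {"x": -0.0858, "y": -0.1222, "z": -0.014, "wx": 0, "wy": 0, "wz": -86, "hand": 0.6}, {"x": -0.0858, "y": -0.1222, "z": -0.014, "wx": 0, "wy": 0, "wz": -86, "hand": 0.6}, {"x": -0.0858, "y": -0.1222, "z": -0.014, "wx": 0, "wy": 0, "wz": -86, "hand": 0.6}, {"x": -0.0858, "y": -0.1222, "z": -0.014, "wx": 0, "wy": 0, "wz": -86, "hand": 0.6}, {"x": -0.0858, "y": -0.1222, "z": -0.014, "wx": 0, "wy": 0, "wz": -86, "hand": 0.6}, {"x": -0.0858, "y": -0.1222, "z": -0.014, "wx": 0, "wy": 0, "wz": -86, "hand": 0.6}, {"x": -0.0858, "y": -0.1222, "z": -0.014, "wx": 0, "wy": 0, "wz": -86, "hand": 0.6}]}}

```text
time: 30.18
tool_pos: [0.463, -0.0419, 0.2193]
tool_rot: [-3.141, -0.003, 2.727]
contact_force: [0.5, -0.3, 0.6]
opening: 0.055
```

>>> {"op": "move_arm", "data": {"deltas": [{"x": 0, "y": 0, "z": 0, "wx": 0, "wy": 0, "wz": -28, "hand": 0.6}, {"x": 0, "y": 0, "z": 0, "wx": 0, "wy": 0, "wz": -28, "hand": 0.6}, {"x": 0, "y": 0, "z": 0, "wx": 0, "wy": 0, "wz": -28, "hand": 0.6}, {"x": 0, "y": 0, "z": 0, "wx": 0, "wy": 0, "wz": -28, "hand": 0.6}]}}

```text
time: 30.68
tool_pos: [0.4632, -0.0419, 0.2196]
tool_rot: [3.14, -0.003, -3.075]
contact_force: [-0.6, -0.5, 0.0]
opening: 0.0552
```

Run:
```python
from fit import *
import pickle
s=monitor.observe();print(s['tool_pos'],s['tool_rot'],abs(s['qvel']).max())
im,p=grab('wrist','w9.png');pickle.dump(p,open('w9.pkl','wb')); H,S,V=hsv(im)
for c in cons(((H<8)|(H>172))&(S>120)&(V>60),(150,100,480,315)):
    r=cv2.minAreaRect(c);b=cv2.boxPoints(r);print(r,plane(p,[r[0]],.07).round(4),plane(p,b,.07).round(4).tolist())
```

```text
[ 0.46317426 -0.04191805  0.21957421] [ 3.14043863e+00 -2.54048693e-03 -3.07484307e+00] 0.05244878635996394
((318.3516540527344, 213.5023193359375), (81.1932144165039, 18.154033660888672), 89.10482788085938) [[ 0.4563 -0.0422  0.07  ]] [[0.4258, -0.0515, 0.07], [0.4247, -0.038, 0.07], [0.4887, -0.0323, 0.07], [0.4898, -0.0466, 0.07]]
```

View pics/w9.png

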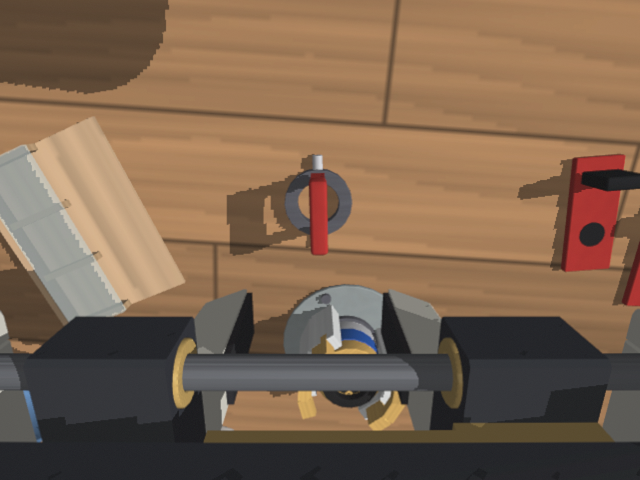

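The ring is at (318,201), with its handle along the image column (173–255). Ring-circle fit for the along-bar position:

Run:
```python
from fit import *
import pickle
im=cv2.imread('pics/w9.png');p=pickle.load(open('w9.pkl','rb'));H,S,V=hsv(im)
c=cons((S<70)&(V>40)&(V<120),(270,165,370,245))[:3]
for k in c: print(cv2.contourArea(k),cv2.boundingRect(k))
h=np.vstack(c[:2]);h=cv2.convexHull(h)[:,0].astype(float)
print(circ(plane(p,h,.012)),circ(plane(p,h,.009)))
print(plane(p,[[318.3,158]],.006), tgt([.459,-.042,.05],184.7))
```

```text
1740.5 (284, 165, 68, 70)
(array([ 0.4603, -0.0424,  0.0308]), np.float64(0.0008)) (array([ 0.4609, -0.0423,  0.031 ]), np.float64(0.0008))
[[ 0.42126957 -0.04430466  0.006     ]] (array([0.0039, 0.    , 0.1698]), array([ 0.06, -0.12, -0.95]))
```

>>> {"op": "move_arm", "data": {"deltas": [{"x": 0.003, "y": 0, "z": 0.06, "wx": 0, "wy": 0, "wz": -0.9, "hand": 0.6}, {"x": 0.003, "y": 0, "z": 0.12, "wx": 0, "wy": 0, "wz": -0.9, "hand": 0.6}, {"x": 0.003, "y": 0, "z": 0.169, "wx": 0, "wy": 0, "wz": -0.9, "hand": 0.6}, {"x": 0.003, "y": 0, "z": 0.169, "wx": 0, "wy": 0, "wz": -0.9, "hand": 0.6}, {"x": 0.003, "y": 0, "z": 0.169, "wx": 0, "wy": 0, "wz": -0.9, "hand": 0.6}]}}

```text
time: 31.35
tool_pos: [0.4618, -0.0425, 0.0531]
tool_rot: [-3.141, 0.002, -3.059]
contact_force: [0.5, -0.5, 0.5]
opening: 0.0552
```

>>> {"op": "move_arm", "data": {"deltas": [{"x": 0, "y": 0, "z": 0, "wx": 0, "wy": 0, "wz": 0, "hand": 0.05}, {"x": 0, "y": 0, "z": 0, "wx": 0, "wy": 0, "wz": 0, "hand": 0.05}, {"x": 0, "y": 0, "z": 0, "wx": 0, "wy": 0, "wz": 0, "hand": 0.05}, {"x": 0, "y": 0, "z": 0, "wx": 0, "wy": 0, "wz": 0, "hand": 0.05}, {"x": 0, "y": 0, "z": 0, "wx": 0, "wy": 0, "wz": 0, "hand": 0.05}, {"x": 0, "y": 0, "z": 0, "wx": 0, "wy": 0, "wz": 0, "hand": 0.05}, {"x": 0, "y": 0, "z": 0, "wx": 0, "wy": 0, "wz": 0, "hand": 0.05}], "grip_force": 30}}

```text
time: 32.22
tool_pos: [0.4608, -0.0422, 0.0519]
tool_rot: [3.141, 0.0, -3.058]
contact_force: [0.6, 1.3, 1.0]
opening: 0.0139
```

Run:
```python
from h import *
s=monitor.observe(); print(s['tool_pos'],s['tool_rot'],s['opening'])
```

```text
[ 0.46082888 -0.04215186  0.05189789] [ 3.14125814e+00  6.67997051e-05 -3.05799899e+00] 0.013906732447489611
```

>>> {"op": "move_arm", "data": {"deltas": [{"x": 0, "y": 0, "z": -0.03, "wx": 0, "wy": 0, "wz": 0, "hand": 0.05}, {"x": 0, "y": 0, "z": -0.09, "wx": 0, "wy": 0, "wz": 0, "hand": 0.05}, {"x": 0, "y": 0, "z": -0.14, "wx": 0, "wy": 0, "wz": 10, "hand": 0.05}, {"x": 0, "y": 0, "z": -0.14, "wx": 0, "wy": 0, "wz": 20, "hand": 0.05}, {"x": 0, "y": 0, "z": -0.14, "wx": 0, "wy": 0, "wz": 29, "hand": 0.05}, {"x": 0, "y": 0, "z": -0.14, "wx": 0, "wy": 0, "wz": 29, "hand": 0.05}]}}

```text
time: 32.98
tool_pos: [0.4605, -0.0423, 0.1916]
tool_rot: [3.142, -0.001, 2.72]
contact_force: [-0.2, 0.1, -2.0]
opening: 0.0136
```

Run:
```python
from h import *
s=monitor.observe(); print(s['tool_pos'],s['opening'],tgt([.608,-.0032,.19],156))
```

```text
[ 0.46049938 -0.04226732  0.191578  ] 0.013584359923566172 (array([-0.1186,  0.096 ,  0.0015]), array([ 0.  , -0.04, -0.13]))
```

>>> {"op": "move_arm", "data": {"deltas": [{"x": -0.1186, "y": 0.096, "z": 0.0015, "wx": 0, "wy": 0, "wz": 0, "hand": 0.05}, {"x": -0.1186, "y": 0.096, "z": 0.0015, "wx": 0, "wy": 0, "wz": 0, "hand": 0.05}, {"x": -0.1186, "y": 0.096, "z": 0.0015, "wx": 0, "wy": 0, "wz": 0, "hand": 0.05}, {"x": -0.1186, "y": 0.096, "z": 0.0015, "wx": 0, "wy": 0, "wz": 0, "hand": 0.05}, {"x": -0.1186, "y": 0.096, "z": 0.02, "wx": 0, "wy": 0, "wz": 0, "hand": 0.05}, {"x": -0.1186, "y": 0.096, "z": 0.03, "wx": 0, "wy": 0, "wz": 0, "hand": 0.05}, {"x": -0.1186, "y": 0.096, "z": 0.03, "wx": 0, "wy": 0, "wz": 0, "hand": 0.05}]}}

```text
time: 33.85
tool_pos: [0.6072, -0.0036, 0.1612]
tool_rot: [-3.141, -0.002, 2.72]
contact_force: [-0.1, -0.3, -1.6]
opening: 0.014
```

Run:
```python
from h import *
s=monitor.observe(); print(s['tool_pos'],s['opening'],tgt([.608,-.0032,.122],156))
```

```text
[ 0.60724868 -0.00357093  0.16116195] 0.014029099754388657 (array([-0.0006,  0.0007,  0.0392]), array([-0.03, -0.13, -0.18]))
```

>>> {"op": "move_arm", "data": {"deltas": [{"x": -0.0005, "y": 0.0004, "z": 0.01, "wx": 0, "wy": 0, "wz": 0, "hand": 0.05}, {"x": -0.0005, "y": 0.0004, "z": 0.02, "wx": 0, "wy": 0, "wz": 0, "hand": 0.05}, {"x": -0.0005, "y": 0.0004, "z": 0.03, "wx": 0, "wy": 0, "wz": 0, "hand": 0.05}, {"x": -0.0005, "y": 0.0004, "z": 0.04, "wx": 0, "wy": 0, "wz": 0, "hand": 0.05}, {"x": -0.0005, "y": 0.0004, "z": 0.0435, "wx": 0, "wy": 0, "wz": 0, "hand": 0.05}, {"x": -0.0005, "y": 0.0004, "z": 0.0435, "wx": 0, "wy": 0, "wz": 0, "hand": 0.05}, {"x": -0.0005, "y": 0.0004, "z": 0.0435, "wx": 0, "wy": 0, "wz": 0, "hand": 0.05}]}}

```text
time: 34.72
tool_pos: [0.6091, -0.0031, 0.119]
tool_rot: [3.141, 0.0, 2.719]
contact_force: [-1.1, -0.1, 2.9]
opening: 0.0135
```

Run:
```python
from h import *
s=monitor.observe(); print(s['tool_pos'],s['tool_rot'],s['contact_force'],s['torque'],tgt([.608,-.0032,.117],156))
```

```text
[ 0.60905905 -0.00311677  0.11898705] [3.14120204e+00 4.60329085e-04 2.71916761e+00] [-1.09176351 -0.11013587  2.8708396 ] [ 0.12091964  0.21334992 -0.01431482] (array([ 0.0009, -0.0005,  0.002 ]), array([ 0.02,  0.03, -0.2 ]))
```

>>> {"op": "move_arm", "data": {"deltas": [{"x": 0.0005, "y": 0, "z": 0.0015, "wx": 0, "wy": 0, "wz": 0, "hand": 0.05}, {"x": 0.0005, "y": 0, "z": 0.0015, "wx": 0, "wy": 0, "wz": 10, "hand": 0.05}, {"x": 0.0005, "y": 0, "z": 0.0015, "wx": 0, "wy": 0, "wz": 20, "hand": 0.05}, {"x": 0.0005, "y": 0, "z": 0.0015, "wx": 0, "wy": 0, "wz": 30, "hand": 0.05}, {"x": 0.0005, "y": 0, "z": 0.0015, "wx": 0, "wy": 0, "wz": 40, "hand": 0.05}, {"x": 0.0005, "y": 0, "z": 0.0015, "wx": 0, "wy": 0, "wz": 48, "hand": 0.05}]}}

```text
time: 35.48
tool_pos: [0.6092, -0.0033, 0.1176]
tool_rot: [3.14, 0.001, 1.876]
contact_force: [-0.4, -0.1, 4.0]
opening: 0.0137
```

Run:
```python
from h import *
s=monitor.observe(); print(s['tool_pos'],np.degrees(s['tool_rot']),s['contact_force'],s['torque'])
```

```text
[ 0.60921681 -0.0032895   0.1175549 ] [1.79889233e+02 5.46712586e-02 1.07503592e+02] [-0.44164367 -0.1447791   4.0323708 ] [-0.12827851 -0.01007352  0.01143462]
```

Pin at about 52° and no jam. Continuing to the stop.

>>> {"op": "move_arm", "data": {"deltas": [{"x": 0, "y": 0, "z": 0, "wx": 0, "wy": 0, "wz": 10, "hand": 0.05}, {"x": 0, "y": 0, "z": 0, "wx": 0, "wy": 0, "wz": 20, "hand": 0.05}, {"x": 0, "y": 0, "z": 0, "wx": 0, "wy": 0, "wz": 30, "hand": 0.05}, {"x": 0, "y": 0, "z": 0, "wx": 0, "wy": 0, "wz": 36, "hand": 0.05}, {"x": 0, "y": 0, "z": 0, "wx": 0, "wy": 0, "wz": 42, "hand": 0.05}, {"x": 0, "y": 0, "z": 0, "wx": 0, "wy": 0, "wz": 42, "hand": 0.05}]}}

```text
time: 36.22
tool_pos: [0.6091, -0.0032, 0.1174]
tool_rot: [3.14, -0.001, 1.149]
contact_force: [1.1, -0.6, 4.5]
opening: 0.0141
```

Run:
```python
from h import *
s=monitor.observe(); print(s['tool_pos'],np.degrees(s['tool_rot']),s['contact_force'],s['torque'])
```

```text
[ 0.60913047 -0.00316327  0.11744269] [ 1.79899763e+02 -3.93898376e-02  6.58319379e+01] [ 1.13952992 -0.61639734  4.46133264] [-0.07408705 -0.02117947  0.00818779]
```

>>> {"op": "move_arm", "data": {"deltas": [{"x": 0, "y": 0, "z": 0, "wx": 0, "wy": 0, "wz": 3, "hand": 0.05}, {"x": 0, "y": 0, "z": 0, "wx": 0, "wy": 0, "wz": 5, "hand": 0.05}, {"x": 0, "y": 0, "z": 0, "wx": 0, "wy": 0, "wz": 7, "hand": 0.05}, {"x": 0, "y": 0, "z": 0, "wx": 0, "wy": 0, "wz": 7, "hand": 0.05}]}}

```text
time: 36.72
tool_pos: [0.6082, -0.0025, 0.1173]
tool_rot: [-3.141, -0.0, 1.029]
contact_force: [-2.5, 1.2, 6.2]
opening: 0.0139
```

Run:
```python
from h import *
s=monitor.observe(); print(s['tool_pos'],np.degrees(s['tool_rot']),s['contact_force'],s['torque'])
```

```text
[ 0.60821214 -0.00252209  0.11726084] [-1.79968048e+02 -1.43185760e-02  5.89694975e+01] [-2.54361855  1.19429419  6.21299263] [0.2333813  0.42438172 0.58147214]
```

The stop is felt (0.58 N m at pin angle about 101°). Release and look.

>>> {"op": "move_arm", "data": {"deltas": [{"x": 0, "y": 0, "z": 0, "wx": 0, "wy": 0, "wz": -1.5, "hand": 0.5}, {"x": 0, "y": 0, "z": 0, "wx": 0, "wy": 0, "wz": -1.5, "hand": 0.5}, {"x": 0, "y": 0, "z": 0, "wx": 0, "wy": 0, "wz": -1.5, "hand": 0.5}, {"x": 0, "y": 0, "z": -0.04, "wx": 0, "wy": 0, "wz": -1.5, "hand": 0.5}, {"x": 0, "y": 0, "z": -0.1, "wx": 0, "wy": 0, "wz": -1.5, "hand": 0.5}, {"x": 0, "y": 0, "z": -0.14, "wx": 0, "wy": 0, "wz": -1.5, "hand": 0.5}, {"x": 0, "y": 0, "z": -0.14, "wx": 0, "wy": 0, "wz": -1.5, "hand": 0.5}, {"x": 0, "y": 0, "z": -0.14, "wx": 0, "wy": 0, "wz": -1.5, "hand": 0.5}]}}

```text
time: 37.72
tool_pos: [0.6081, -0.003, 0.2559]
tool_rot: [-3.14, 0.0, 1.052]
contact_force: [0.1, 0.6, -0.7]
opening: 0.0459
```

Run:
```python
from fit import *
s=monitor.observe();print(s['tool_pos'],np.degrees(s['tool_rot']),s['contact_force'])
im,p=grab('wrist','w10.png'); H,S,V=hsv(im); sd,ps=grab('side','s10.png')
for c in cons(((H<8)|(H>172))&(S>120)&(V>60),(200,100,440,315)):
    r=cv2.minAreaRect(c);b=cv2.boxPoints(r);P=plane(p,b,.1365);print(r,plane(p,[r[0]],.1365).round(4),P.round(4).tolist())
o=np.hstack([cv2.resize(im[60:300,200:440],(400,400)),cv2.resize(sd[190:310,260:380],(400,400),interpolation=cv2.INTER_CUBIC)]);cv2.imwrite('pics/c10.png',o)
```

```text
[ 0.60809304 -0.00299581  0.25592444] [-1.79921575e+02  1.72684522e-02  6.02922508e+01] [ 0.06206564  0.58736766 -0.74155727]
((316.0, 225.0), (90.0, 20.0), 90.0) [[0.6102 0.0016 0.1365]] [[0.62, 0.0323, 0.1365], [0.6317, 0.0256, 0.1365], [0.5997, -0.0313, 0.1365], [0.5871, -0.0242, 0.1365]]
```

View pics/c10.png

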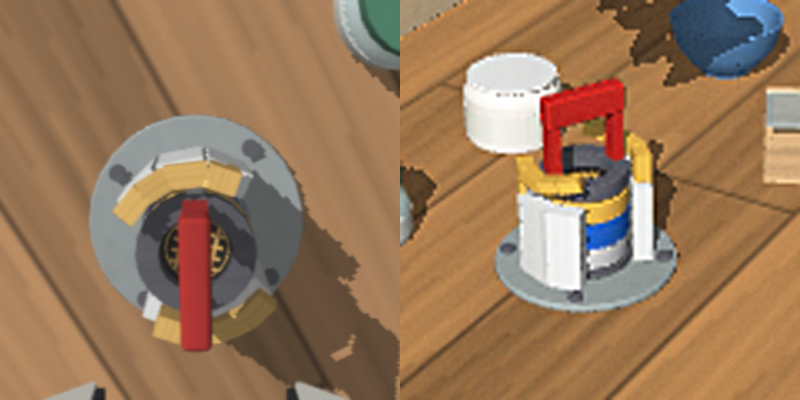

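Ring seated and level, pins under the threads, stack visible in order below. Now the plates: hover near both with yaw 90.

Run:
```python
from h import *
print(tgt([.445,.21,.24],90))
```

```text
(array([ 0.1043, -0.2469,  0.0158]), array([-1.800e-01,  1.000e-02, -2.971e+01]))
```

>>> {"op": "move_arm", "data": {"deltas": [{"x": 0.1043, "y": -0.2469, "z": 0.016, "wx": 0, "wy": 0, "wz": -29.7, "hand": 0.5}, {"x": 0.1043, "y": -0.2469, "z": 0.016, "wx": 0, "wy": 0, "wz": -29.7, "hand": 0.5}, {"x": 0.1043, "y": -0.2469, "z": 0.016, "wx": 0, "wy": 0, "wz": -29.7, "hand": 0.5}, {"x": 0.1043, "y": -0.2469, "z": 0.016, "wx": 0, "wy": 0, "wz": -29.7, "hand": 0.5}, {"x": 0.1043, "y": -0.2469, "z": 0.016, "wx": 0, "wy": 0, "wz": -29.7, "hand": 0.5}, {"x": 0.1043, "y": -0.2469, "z": 0.016, "wx": 0, "wy": 0, "wz": -29.7, "hand": 0.5}, {"x": 0.1043, "y": -0.2469, "z": 0.016, "wx": 0, "wy": 0, "wz": -29.7, "hand": 0.5}, {"x": 0.1043, "y": -0.2469, "z": 0.016, "wx": 0, "wy": 0, "wz": -29.7, "hand": 0.5}]}}

```text
time: 38.83
tool_pos: [0.4467, 0.2088, 0.2407]
tool_rot: [-3.142, 0.0, 1.569]
contact_force: [-0.1, -0.3, 0.0]
opening: 0.0456
```

Run:
```python
from fit import *
import pickle
s=monitor.observe();print(s['tool_pos'],np.degrees(s['tool_rot']),abs(s['qvel']).max())
im,p=grab('wrist','w11.png');pickle.dump(p,open('w11.pkl','wb')); H,S,V=hsv(im)
for c in cons(((H<8)|(H>172))&(S>120)&(V>50),(0,0,640,310)):
    a=cv2.approxPolyDP(c,3,True)[:,0].astype(float);print(cv2.contourArea(c));[print(u.tolist(),x) for u,x in zip(a,plane(p,a,.008)[:,:2].round(4).tolist())]
```

```text
[0.44674354 0.20882184 0.24067701] [-1.79997912e+02  3.40054080e-03  8.98695777e+01] 0.004978837159056832
5996.5
[426.0, 78.0] [0.5435, 0.317]
[306.0, 81.0] [0.4371, 0.3148]
[306.0, 130.0] [0.4367, 0.2726]
[422.0, 129.0] [0.5432, 0.2733]
4457.5
[382.0, 161.0] [0.5078, 0.2443]
[269.0, 176.0] [0.4011, 0.2304]
[276.0, 219.0] [0.4063, 0.1882]
[283.0, 219.0] [0.4132, 0.1882]
[278.0, 186.0] [0.4093, 0.2208]
[287.0, 179.0] [0.4181, 0.2275]
[293.0, 181.0] [0.4238, 0.2256]
[297.0, 217.0] [0.427, 0.1902]
[385.0, 204.0] [0.5126, 0.203]
```

View pics/w11.png

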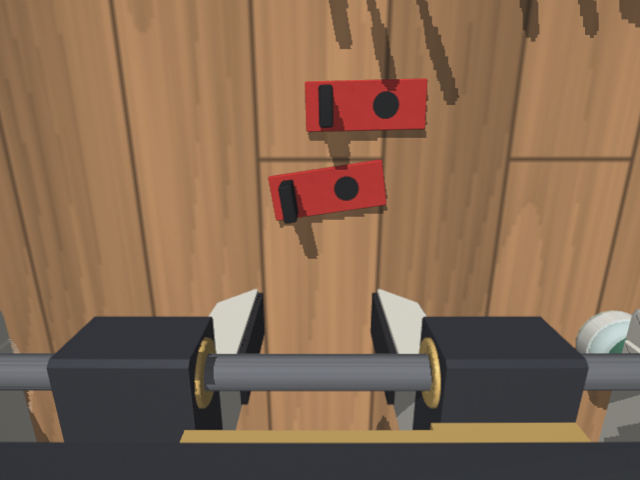

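Plate A tab (326,106) and plate B tab (288,201). A: angle ≈1°, tab (.453,.2945); B: angle ≈7.7°, tab (.420,.2115). Pick B first.

Run:
```python
from h import *
print(tgt([.4203,.2115,.018],97.7))
```

```text
(array([ 0.0025, -0.0263,  0.2227]), array([-0.01, -0.  , -7.82]))
```

>>> {"op": "move_arm", "data": {"deltas": [{"x": 0.0025, "y": -0.0263, "z": 0.06, "wx": 0, "wy": 0, "wz": -7.8, "hand": 0.5}, {"x": 0.0025, "y": -0.0263, "z": 0.12, "wx": 0, "wy": 0, "wz": -7.8, "hand": 0.5}, {"x": 0.0025, "y": -0.0263, "z": 0.17, "wx": 0, "wy": 0, "wz": -7.8, "hand": 0.5}, {"x": 0.0025, "y": -0.0263, "z": 0.21, "wx": 0, "wy": 0, "wz": -7.8, "hand": 0.5}, {"x": 0.0025, "y": -0.0263, "z": 0.2225, "wx": 0, "wy": 0, "wz": -7.8, "hand": 0.5}, {"x": 0.0025, "y": -0.0263, "z": 0.2225, "wx": 0, "wy": 0, "wz": -7.8, "hand": 0.5}]}}

```text
time: 39.62
tool_pos: [0.4199, 0.2122, 0.0184]
tool_rot: [-3.141, -0.0, 1.706]
contact_force: [-0.2, -0.0, 0.3]
opening: 0.0459
```

>>> {"op": "move_arm", "data": {"deltas": [{"x": 0, "y": 0, "z": 0, "wx": 0, "wy": 0, "wz": 0, "hand": 0.05}, {"x": 0, "y": 0, "z": 0, "wx": 0, "wy": 0, "wz": 0, "hand": 0.05}, {"x": 0, "y": 0, "z": 0, "wx": 0, "wy": 0, "wz": 0, "hand": 0.05}, {"x": 0, "y": 0, "z": 0, "wx": 0, "wy": 0, "wz": 0, "hand": 0.05}, {"x": 0, "y": 0, "z": 0, "wx": 0, "wy": 0, "wz": 0, "hand": 0.05}, {"x": 0, "y": 0, "z": 0, "wx": 0, "wy": 0, "wz": 0, "hand": 0.05}, {"x": 0, "y": 0, "z": -0.03, "wx": 0, "wy": 0, "wz": 0, "hand": 0.05}, {"x": 0, "y": 0, "z": -0.06, "wx": 0, "wy": 0, "wz": 0, "hand": 0.05}], "grip_force": 30}}

```text
time: 40.62
tool_pos: [0.4188, 0.2123, 0.0785]
tool_rot: [-3.14, 0.0, 1.707]
contact_force: [0.3, 0.2, -0.8]
opening: 0.0117
```

Run:
```python
from h import *
s=monitor.observe();print(s['tool_pos'],np.degrees(s['tool_rot']),s['opening'],tgt([.41,-.305,.26],26.3))
```

```text
[0.41879807 0.21228899 0.07854597] [-1.79884544e+02  7.03716077e-03  9.77859008e+01] 0.011678020709583481 (array([-0.5114, -0.0792, -0.1812]), array([-0.1 ,  0.08, 71.49]))
```

>>> {"op": "move_arm", "data": {"deltas": [{"x": 0, "y": 0, "z": -0.06, "wx": 0, "wy": 0, "wz": 0, "hand": 0.05}, {"x": -0.03, "y": 0, "z": -0.11, "wx": 0, "wy": 0, "wz": 10, "hand": 0.05}, {"x": -0.5114, "y": -0.0792, "z": -0.18, "wx": 0, "wy": 0, "wz": 71.5, "hand": 0.05}, {"x": -0.5114, "y": -0.0792, "z": -0.18, "wx": 0, "wy": 0, "wz": 71.5, "hand": 0.05}, {"x": -0.5114, "y": -0.0792, "z": -0.18, "wx": 0, "wy": 0, "wz": 71.5, "hand": 0.05}, {"x": -0.5114, "y": -0.0792, "z": -0.18, "wx": 0, "wy": 0, "wz": 71.5, "hand": 0.05}, {"x": -0.5114, "y": -0.0792, "z": -0.18, "wx": 0, "wy": 0, "wz": 71.5, "hand": 0.05}, {"x": -0.5114, "y": -0.0792, "z": -0.18, "wx": 0, "wy": 0, "wz": 71.5, "hand": 0.05}]}}

```text
time: 41.62
tool_pos: [0.4128, -0.1901, 0.2416]
tool_rot: [-3.141, -0.0, 0.454]
contact_force: [1.7, 0.2, -2.3]
opening: 0.0116
```

Run:
```python
from h import *
s=monitor.observe();print(s['tool_pos'],np.degrees(s['tool_rot']),s['opening'],tgt([.41,-.305,.26],26.3))
```

```text
[ 0.41278146 -0.19010636  0.24157898] [-1.79949565e+02 -7.73572370e-03  2.59873093e+01] 0.0115833616633121 (array([-0.0528,  0.102 , -0.0185]), array([-0.05, -0.01, -0.31]))
```

>>> {"op": "move_arm", "data": {"deltas": [{"x": -0.05, "y": 0.1, "z": -0.018, "wx": 0, "wy": 0, "wz": -0.3, "hand": 0.05}, {"x": -0.05, "y": 0.1, "z": -0.018, "wx": 0, "wy": 0, "wz": -0.3, "hand": 0.05}, {"x": -0.05, "y": 0.1, "z": -0.018, "wx": 0, "wy": 0, "wz": -0.3, "hand": 0.05}, {"x": -0.05, "y": 0.1, "z": -0.018, "wx": 0, "wy": 0, "wz": -0.3, "hand": 0.05}, {"x": -0.05, "y": 0.1, "z": -0.018, "wx": 0, "wy": 0, "wz": -0.3, "hand": 0.05}]}}

```text
time: 42.25
tool_pos: [0.4129, -0.2987, 0.2593]
tool_rot: [-3.14, -0.0, 0.466]
contact_force: [0.1, 0.0, -2.0]
opening: 0.0119
```

Run:
```python
from fit import *
import pickle
s=monitor.observe();print(s['tool_pos'],np.degrees(s['tool_rot']),abs(s['qvel']).max())
im,p=grab('wrist','w12.png');pickle.dump(p,open('w12.pkl','wb'))
```

```text
[ 0.41293066 -0.29870015  0.25925831] [-1.79924267e+02 -2.50177477e-03  2.66747283e+01] 0.005448981782730076
```

View pics/w12.png

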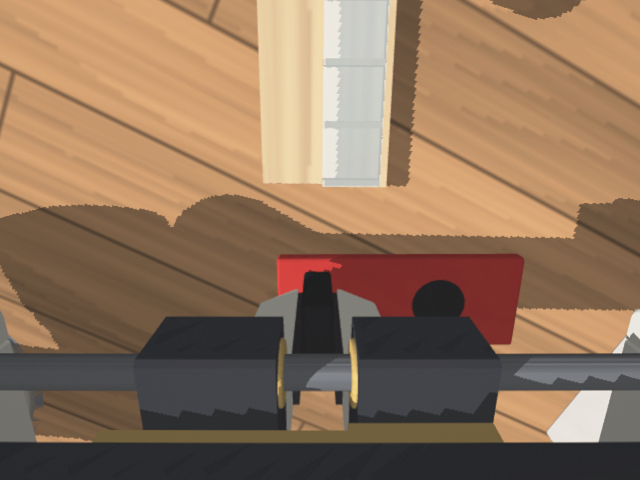

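The case is seen in line with the tool: board front corner (263,184), mouth/roof edge column 322, near side row 187, dividers at rows about 65 and 125, back edge column 387.

Run:
```python
from h import *
import pickle
p=pickle.load(open('w12.pkl','rb'))
a=plane(p,[[263,184],[257.5,5]],.004);print('board',a.round(4).tolist(),np.degrees(np.arctan2(*(a[1]-a[0])[[1,0]])))
b=plane(p,[[322,187],[323,125],[323.5,65],[322,5],[386,187],[394,0]],.022);print('roof',b.round(4).tolist());
d=b[3]-b[0];print(np.degrees(np.arctan2(d[1],d[0])));d=b[5]-b[4];print(np.degrees(np.arctan2(d[1],d[0])))
th=np.radians(26.3);ex=np.array([np.sin(th),-np.cos(th)]);ey=np.array([np.cos(th),np.sin(th)])
for o in a,b: print((o[:,:2]@ex).round(4),(o[:,:2]@ey).round(4))
m=np.array([.5018,-.2600]);print('w2 mouth',m@ex,m@ey, 'case y edges expected',m@ey-.0855)
im=cv2.imread('pics/w12.png');g=cv2.cvtColor(im,cv2.COLOR_BGR2GRAY).astype(int)
print(g[30:190:2,350:380].mean(1).round().astype(int).tolist());print(g[160,255:400].tolist())
```

```text
board [[0.3978, -0.2455, 0.004], [0.5424, -0.1745, 0.004]] 26.138247538935936
roof [[0.4247, -0.2985, 0.022], [0.4768, -0.2732, 0.022], [0.5229, -0.2503, 0.022], [0.5647, -0.2277, 0.022], [0.4526, -0.354, 0.022], [0.5956, -0.2807, 0.022]]
26.861902039369856
27.113398000757194
[0.3963 0.3968] [0.2479 0.4089]
[0.4558 0.4562 0.4561 0.4543 0.5178 0.5156] [0.2485 0.3064 0.3579 0.4054 0.2489 0.4096]
w2 mouth 0.45541959545526794 0.33465838115212376 case y edges expected 0.24915838115212374
[204, 204, 204, 204, 204, 204, 204, 204, 204, 204, 204, 204, 204, 204, 201, 199, 199, 199, 189, 204, 204, 203, 204, 203, 203, 204, 203, 203, 203, 204, 204, 204, 203, 203, 203, 203, 203, 203, 203, 203, 203, 203, 203, 203, 203, 202, 197, 197, 197, 200, 203, 203, 202, 202, 202, 202, 202, 202, 202, 202, 202, 201, 201, 201, 201, 201, 200, 200, 201, 200, 200, 200, 200, 201, 190, 194, 196, 196, 212, 175]
[166, 168, 170, 170, 170, 170, 180, 202, 214, 214, 213, 211, 209, 209, 207, 207, 208, 209, 209, 209, 207, 206, 206, 206, 208, 208, 210, 211, 214, 215, 216, 218, 219, 219, 219, 218, 217, 217, 216, 215, 214, 213, 213, 210, 207, 205, 203, 201, 200, 198, 197, 197, 197, 196, 198, 204, 211, 216, 219, 220, 220, 221, 221, 222, 221, 221, 220, 227, 234, 234, 233, 233, 233, 233, 232, 233, 233, 233, 233, 233, 233, 224, 205, 200, 201, 202, 202, 201, 201, 201, 201, 200, 199, 198, 199, 200, 199, 200, 201, 201, 201, 201, 202, 202, 201, 200, 200, 199, 198, 198, 198, 200, 202, 201, 201, 202, 203, 203, 204, 205, 204, 205, 203, 196, 188, 208, 221, 215, 214, 215, 216, 216, 186, 115, 105, 107, 108, 107, 108, 107, 107, 108, 108, 108, 106]
```

```bash
cat >> h.py <<'E'
th=np.radians(26.5);ex=np.array([np.sin(th),-np.cos(th)]);ey=np.array([np.cos(th),np.sin(th)])
MOUTH=np.array([.4559,.3337])  # in rotated coordinates measured at 26.3 deg
t0=np.radians(26.3);Mw=MOUTH[0]*np.array([np.sin(t0),-np.cos(t0)])+MOUTH[1]*np.array([np.cos(t0),np.sin(t0)])
def casept(x,y,z): return [*(Mw+x*ex+y*ey),z]
E
python3 - <<'E'
from h import *
import pickle
p=pickle.load(open('w12.pkl','rb'))
R=Ro.from_euler('xyz',np.radians([-179.924,-.0025,26.6747]));t=np.array([.41293,-.2987,.25926])
P=plane(p,[[278,256],[523,256],[327,264],[303,271],[330,271]],.249);P[2:]=plane(p,[[327,264],[303,271],[330,271]],.285)
print('plate edge in tool',R.inv().apply(P-t).round(4))
print(casept(-.1,-.055,.05),casept(-.1,.055,.05),tgt(casept(-.105,-.055,.06),26.5))
E
```

```text
plate edge in tool [[ 0.0222 -0.016   0.0103]
 [ 0.0222  0.0902  0.0101]
 [ 0.0324  0.0043 -0.0257]
 [ 0.0298 -0.0039 -0.0257]
 [ 0.0298  0.0053 -0.0257]]
[np.float64(0.4073125065166054), np.float64(-0.1959027507946188), 0.05] [np.float64(0.5057552862928282), np.float64(-0.14682099135253981), 0.05] (array([ 0.0411, -0.0993,  0.1995]), array([-0.05, -0.01,  0.19]))
```

>>> {"op": "move_arm", "data": {"deltas": [{"x": 0.0411, "y": -0.0993, "z": 0.04, "wx": 0, "wy": 0, "wz": 0.2, "hand": 0.05}, {"x": 0.0411, "y": -0.0993, "z": 0.09, "wx": 0, "wy": 0, "wz": 0.2, "hand": 0.05}, {"x": 0.0411, "y": -0.0993, "z": 0.14, "wx": 0, "wy": 0, "wz": 0.2, "hand": 0.05}, {"x": 0.0411, "y": -0.0993, "z": 0.19, "wx": 0, "wy": 0, "wz": 0.2, "hand": 0.05}, {"x": 0.0411, "y": -0.0993, "z": 0.2, "wx": 0, "wy": 0, "wz": 0.2, "hand": 0.05}, {"x": 0.0411, "y": -0.0993, "z": 0.2, "wx": 0, "wy": 0, "wz": 0.2, "hand": 0.05}]}}

```text
time: 43.05
tool_pos: [0.4059, -0.193, 0.0604]
tool_rot: [3.141, -0.001, 0.461]
contact_force: [1.0, -0.1, -0.9]
opening: 0.0116
```

Run:
```python
from h import *
s=monitor.observe();print(s['tool_pos'],np.degrees(s['tool_rot']),tgt(casept(-.105,-.055,.0245),26.5),tgt(casept(-.035,-.055,.0245),26.5))
```

```text
[ 0.40594806 -0.19300587  0.06043246] [ 1.79973871e+02 -3.16947338e-02  2.64244733e+01] (array([-0.0001, -0.0018,  0.0359]), array([ 0.03, -0.03, -0.08])) (array([-0.    ,  0.0682,  0.036 ]), array([ 0.03, -0.03, -0.08]))
```

>>> {"op": "move_arm", "data": {"deltas": [{"x": 0, "y": 0, "z": 0.03, "wx": 0, "wy": 0, "wz": 0, "hand": 0.05}, {"x": 0, "y": 0, "z": 0.0358, "wx": 0, "wy": 0, "wz": 0, "hand": 0.05}, {"x": 0, "y": 0, "z": 0.0358, "wx": 0, "wy": 0, "wz": 0, "hand": 0.05}, {"x": 0, "y": 0.01, "z": 0.0358, "wx": 0, "wy": 0, "wz": 0, "hand": 0.05}, {"x": 0, "y": 0.02, "z": 0.0358, "wx": 0, "wy": 0, "wz": 0, "hand": 0.05}, {"x": 0, "y": 0.03, "z": 0.0358, "wx": 0, "wy": 0, "wz": 0, "hand": 0.05}]}}

```text
time: 43.8
tool_pos: [0.4194, -0.2207, 0.0242]
tool_rot: [3.141, -0.001, 0.46]
contact_force: [1.4, 0.4, -1.2]
opening: 0.0116
```

Run:
```python
from h import *
s=monitor.observe();print(s['tool_pos'],np.degrees(s['tool_rot']),s['contact_force'],s['torque'],tgt(casept(-.035,-.055,.0245),26.5))
```

```text
[ 0.41936343 -0.22074712  0.02423061] [ 1.79954448e+02 -4.99937068e-02  2.63759176e+01] [ 1.44042018  0.38069253 -1.2437711 ] [ 0.30226744 -0.21323482  0.04119817] (array([ 0.0004,  0.0374, -0.0002]), array([ 0.05, -0.05, -0.12]))
```

>>> {"op": "move_arm", "data": {"deltas": [{"x": 0.0002, "y": 0.01, "z": 0, "wx": 0, "wy": 0, "wz": 0, "hand": 0.05}, {"x": 0.0002, "y": 0.02, "z": 0, "wx": 0, "wy": 0, "wz": 0, "hand": 0.05}, {"x": 0.0002, "y": 0.028, "z": 0, "wx": 0, "wy": 0, "wz": 0, "hand": 0.05}, {"x": 0.0002, "y": 0.033, "z": 0, "wx": 0, "wy": 0, "wz": 0, "hand": 0.05}, {"x": 0.0002, "y": 0.036, "z": 0, "wx": 0, "wy": 0, "wz": 0, "hand": 0.05}, {"x": 0.0002, "y": 0.036, "z": 0, "wx": 0, "wy": 0, "wz": 0, "hand": 0.05}]}}

```text
time: 44.55
tool_pos: [0.435, -0.2521, 0.0237]
tool_rot: [3.141, -0.0, 0.461]
contact_force: [3.0, 1.9, -3.2]
opening: 0.0118
```

Run:
```python
from h import *
s=monitor.observe();print(s['tool_pos'],np.degrees(s['tool_rot']),s['contact_force'],s['torque'],tgt(casept(-.036,-.055,.0245),26.5))
```

```text
[ 0.43500798 -0.25212371  0.02374562] [ 1.79977090e+02 -2.36192448e-02  2.63963476e+01] [ 3.00783018  1.8958348  -3.21003549] [ 0.34054013 -0.57448258  0.12666085] (array([ 0.0003,  0.0013, -0.0008]), array([ 0.02, -0.02, -0.1 ]))
```

>>> {"op": "move_arm", "data": {"deltas": [{"x": 0.0005, "y": 0.0015, "z": 0, "wx": 0, "wy": 0, "wz": 0, "hand": 0.05}, {"x": 0.0005, "y": 0.003, "z": 0, "wx": 0, "wy": 0, "wz": 0, "hand": 0.05}, {"x": 0.0005, "y": 0.003, "z": 0, "wx": 0, "wy": 0, "wz": 0, "hand": 0.05}]}}

```text
time: 44.92
tool_pos: [0.4353, -0.2523, 0.0236]
tool_rot: [-3.137, 0.001, 0.461]
contact_force: [0.0, 9.3, 2.8]
opening: 0.012
```

Run:
```python
from h import *
s=monitor.observe();print(s['tool_pos'],s['contact_force'],s['contact_force'][:2]@ex,s['contact_force'][:2]@ey,tgt(casept(-.036,-.055,.0245),26.5))
```

```text
[ 0.43527229 -0.25231058  0.0235899 ] [0.01241132 9.267005   2.81250017] -8.287823303780486 4.146024679869633 (array([ 0.0001,  0.001 , -0.0009]), array([-0.27,  0.05, -0.11]))
```

Back wall felt (8 N), within 1 mm of the expected home. Release, lift, and fetch plate A.

>>> {"op": "move_arm", "data": {"deltas": [{"x": 0, "y": -0.002, "z": 0, "wx": 0, "wy": 0, "wz": 0, "hand": 0.4}, {"x": 0, "y": -0.002, "z": 0, "wx": 0, "wy": 0, "wz": 0, "hand": 0.4}, {"x": 0, "y": -0.002, "z": 0, "wx": 0, "wy": 0, "wz": 0, "hand": 0.4}, {"x": 0, "y": -0.002, "z": -0.03, "wx": 0, "wy": 0, "wz": 0, "hand": 0.4}, {"x": 0, "y": -0.002, "z": -0.09, "wx": 0, "wy": 0, "wz": 0, "hand": 0.4}, {"x": 0, "y": -0.002, "z": -0.15, "wx": 0, "wy": 0, "wz": 0, "hand": 0.4}, {"x": 0, "y": -0.002, "z": -0.2, "wx": 0, "wy": 0, "wz": 0, "hand": 0.4}, {"x": 0, "y": -0.002, "z": -0.2, "wx": 0, "wy": 0, "wz": 0, "hand": 0.4}]}}

```text
time: 45.92
tool_pos: [0.4373, -0.2542, 0.228]
tool_rot: [3.133, -0.004, 0.46]
contact_force: [0.8, 0.4, -0.2]
opening: 0.0365
```

Run:
```python
from fit import *
s=monitor.observe();print(s['tool_pos'],tgt([.453,.2945,.2],91))
im,p=grab('wrist','w13.png');H,S,V=hsv(im)
for c in cons(((H<8)|(H>172))&(S>120)&(V>50),(100,0,600,310)):
    r=cv2.minAreaRect(c);b=cv2.boxPoints(r);print(r,(plane(p,b,.012)[:,:2]-Mw)@np.c_[ex,ey])
```

```text
[ 0.43728109 -0.25419224  0.2279947 ] (array([ 0.2578, -0.4848,  0.0249]), array([  0.55,   0.07, -64.62]))
((322.0, 205.0), (46.0, 58.0), 90.0) [[-0.05387638 -0.03414608]
 [-0.00088111 -0.03434106]
 [ 0.00010093 -0.07804554]
 [-0.05475405 -0.07779274]]
```

View pics/w13.png

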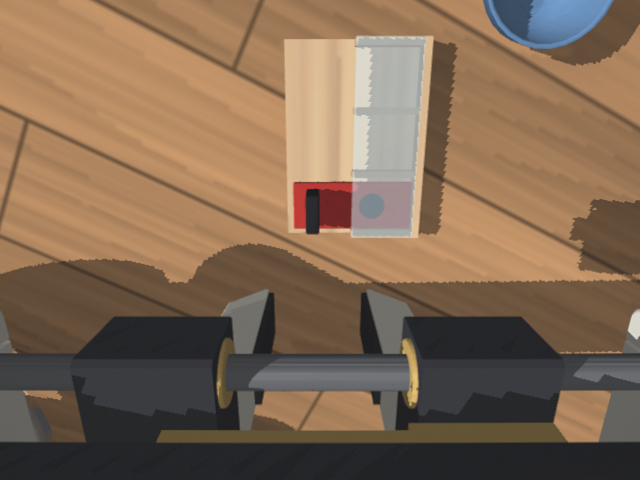

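Plate B is home in the near bay (rear end measured 54 mm before the mouth, as expected). Now to plate A.

>>> {"op": "move_arm", "data": {"deltas": [{"x": 0.2578, "y": -0.4848, "z": 0.025, "wx": 0, "wy": 0, "wz": -64.6, "hand": 0.5}, {"x": 0.2578, "y": -0.4848, "z": 0.025, "wx": 0, "wy": 0, "wz": -64.6, "hand": 0.5}, {"x": 0.2578, "y": -0.4848, "z": 0.025, "wx": 0, "wy": 0, "wz": -64.6, "hand": 0.5}, {"x": 0.2578, "y": -0.4848, "z": 0.025, "wx": 0, "wy": 0, "wz": -64.6, "hand": 0.5}, {"x": 0.2578, "y": -0.4848, "z": 0.025, "wx": 0, "wy": 0, "wz": -64.6, "hand": 0.5}, {"x": 0.2578, "y": -0.4848, "z": 0.025, "wx": 0, "wy": 0, "wz": -64.6, "hand": 0.5}, {"x": 0.2578, "y": -0.4848, "z": 0.025, "wx": 0, "wy": 0, "wz": -64.6, "hand": 0.5}, {"x": 0.2578, "y": -0.4848, "z": 0.025, "wx": 0, "wy": 0, "wz": -64.6, "hand": 0.5}]}}

```text
time: 46.98
tool_pos: [0.4487, 0.2483, 0.1992]
tool_rot: [-3.139, 0.001, 1.588]
contact_force: [1.3, -0.8, 0.2]
opening: 0.046
```

Run:
```python
from fit import *
print(tgt([.453,.2945,.1],91))
```

```text
(array([0.0462, 0.0053, 0.0992]), array([-0.15,  0.06, -0.01]))
```

>>> {"op": "move_arm", "data": {"deltas": [{"x": 0.0462, "y": 0.005, "z": 0.03, "wx": 0, "wy": 0, "wz": 0, "hand": 0.5}, {"x": 0.0462, "y": 0.005, "z": 0.08, "wx": 0, "wy": 0, "wz": 0, "hand": 0.5}, {"x": 0.0462, "y": 0.005, "z": 0.12, "wx": 0, "wy": 0, "wz": 0, "hand": 0.5}, {"x": 0.0462, "y": 0.005, "z": 0.13, "wx": 0, "wy": 0, "wz": 0, "hand": 0.5}, {"x": 0.0462, "y": 0.005, "z": 0.13, "wx": 0, "wy": 0, "wz": 0, "hand": 0.5}]}}

```text
time: 47.6
tool_pos: [0.4537, 0.2926, 0.0706]
tool_rot: [-3.14, 0.001, 1.588]
contact_force: [1.4, 0.8, 0.3]
opening: 0.0459
```

Run:
```python
from fit import *
print(tgt([.453,.2945,.018],91))
```

```text
(array([ 0.0019, -0.0006,  0.0526]), array([-0.09,  0.03, -0.03]))
```

>>> {"op": "move_arm", "data": {"deltas": [{"x": 0.0012, "y": 0, "z": 0.03, "wx": 0, "wy": 0, "wz": 0, "hand": 0.5}, {"x": 0.0012, "y": 0, "z": 0.0522, "wx": 0, "wy": 0, "wz": 0, "hand": 0.5}, {"x": 0.0012, "y": 0, "z": 0.0522, "wx": 0, "wy": 0, "wz": 0, "hand": 0.5}, {"x": 0.0012, "y": 0, "z": 0.0522, "wx": 0, "wy": 0, "wz": 0, "hand": 0.05}, {"x": 0.0012, "y": 0, "z": 0.0522, "wx": 0, "wy": 0, "wz": 0, "hand": 0.05}, {"x": 0.0012, "y": 0, "z": 0.0522, "wx": 0, "wy": 0, "wz": 0, "hand": 0.05}, {"x": 0.0012, "y": 0, "z": 0.0522, "wx": 0, "wy": 0, "wz": 0, "hand": 0.05}, {"x": 0.0012, "y": 0, "z": 0.0522, "wx": 0, "wy": 0, "wz": 0, "hand": 0.05}]}}

```text
time: 48.6
tool_pos: [0.4541, 0.2943, 0.0194]
tool_rot: [3.141, -0.0, 1.588]
contact_force: [-0.6, -0.5, 4.7]
opening: 0.0116
```

>>> {"op": "move_arm", "data": {"deltas": [{"x": 0, "y": 0, "z": -0.02, "wx": 0, "wy": 0, "wz": 0, "hand": 0.05}, {"x": 0, "y": 0, "z": -0.07, "wx": 0, "wy": 0, "wz": 0, "hand": 0.05}, {"x": 0, "y": 0, "z": -0.13, "wx": 0, "wy": 0, "wz": 0, "hand": 0.05}, {"x": 0, "y": 0, "z": -0.18, "wx": 0, "wy": 0, "wz": 0, "hand": 0.05}, {"x": 0, "y": 0, "z": -0.18, "wx": 0, "wy": 0, "wz": 0, "hand": 0.05}]}}

```text
time: 49.22
tool_pos: [0.4558, 0.2951, 0.203]
tool_rot: [3.134, -0.004, 1.588]
contact_force: [-0.3, -0.5, -2.4]
opening: 0.0116
```

Run:
```python
from fit import *
import pickle
s=monitor.observe();print(s['tool_pos'],s['opening'],tgt(casept(-.13,.055,.2),26.5))
im,p=grab('wrist','w14.png');H,S,V=hsv(im)
R=Ro.from_euler('xyz',s['tool_rot'])
for c in cons(((H<8)|(H>172))&(S>120)&(V>50),(200,150,640,350)):
    q=c[:,0];xs=q[:,0];top=[np.percentile(q[(xs>400)&(xs<500),1],2)];print(cv2.boundingRect(c),top)
    P=plane(p,[[430,top[0]],[480,top[0]]],s['tool_pos'][2]-.0104);print(R.inv().apply(P-s['tool_pos']).round(4))
```

```text
[0.45576209 0.29506929 0.20303281] 0.011620381121159058 (array([-0.4156,  0.0294,  0.0017]), array([ 0.28, -0.44, 64.49]))
(277, 250, 248, 92) [np.float64(250.0)]
[[0.0241 0.0489 0.0109]
 [0.024  0.0707 0.011 ]]
```

Run:
```python
from fit import *
for f in('w12','w14'):
    H,S,V=hsv(cv2.imread('pics/%s.png'%f))
    c=cons(((H<8)|(H>172))&(S>120)&(V>50),(200,150,640,350))[0];q=c[:,0]
    print(f,cv2.boundingRect(c),[np.percentile(q[(q[:,0]>a)&(q[:,0]<a+40),1],2) for a in(380,460)])
```

```text
w12 (276, 254, 248, 91) [np.float64(254.0), np.float64(254.0)]
w14 (277, 250, 248, 92) [np.float64(251.0), np.float64(250.0)]
```

>>> {"op": "move_arm", "data": {"deltas": [{"x": -0.4156, "y": 0.0294, "z": 0, "wx": 0, "wy": 0, "wz": 64.5, "hand": 0.05}, {"x": -0.4156, "y": 0.0294, "z": 0, "wx": 0, "wy": 0, "wz": 64.5, "hand": 0.05}, {"x": -0.4156, "y": 0.0294, "z": 0, "wx": 0, "wy": 0, "wz": 64.5, "hand": 0.05}, {"x": -0.4156, "y": 0.0294, "z": 0, "wx": 0, "wy": 0, "wz": 64.5, "hand": 0.05}, {"x": -0.4156, "y": 0.0294, "z": 0, "wx": 0, "wy": 0, "wz": 64.5, "hand": 0.05}, {"x": -0.4156, "y": 0.0294, "z": 0, "wx": 0, "wy": 0, "wz": 64.5, "hand": 0.05}, {"x": -0.4156, "y": 0.0294, "z": 0, "wx": 0, "wy": 0, "wz": 64.5, "hand": 0.05}, {"x": -0.4156, "y": 0.0294, "z": 0, "wx": 0, "wy": 0, "wz": 64.5, "hand": 0.05}]}}

```text
time: 50.28
tool_pos: [0.4895, -0.1233, 0.1966]
tool_rot: [-3.139, 0.003, 0.458]
contact_force: [-0.5, -0.2, -1.0]
opening: 0.0119
```

Run:
```python
from fit import *
print(tgt(casept(-.105,.054,.07),26.5))
```

```text
(array([0.0035, 0.0237, 0.1265]), array([-0.16,  0.15, -0.26]))
```

>>> {"op": "move_arm", "data": {"deltas": [{"x": 0.0035, "y": 0.022, "z": 0.04, "wx": 0, "wy": 0, "wz": -0.2, "hand": 0.05}, {"x": 0.0035, "y": 0.022, "z": 0.09, "wx": 0, "wy": 0, "wz": -0.2, "hand": 0.05}, {"x": 0.0035, "y": 0.022, "z": 0.126, "wx": 0, "wy": 0, "wz": -0.2, "hand": 0.05}, {"x": 0.0035, "y": 0.022, "z": 0.126, "wx": 0, "wy": 0, "wz": -0.2, "hand": 0.05}, {"x": 0.0035, "y": 0.022, "z": 0.126, "wx": 0, "wy": 0, "wz": -0.2, "hand": 0.05}]}}

```text
time: 50.9
tool_pos: [0.5039, -0.1385, 0.0736]
tool_rot: [3.141, -0.001, 0.467]
contact_force: [0.1, 0.3, -0.4]
opening: 0.0116
```

Run:
```python
from fit import *
s=monitor.observe();print(s['tool_pos'],tgt(casept(-.105,.054,.0255),26.5))
```

```text
[ 0.50388565 -0.13849684  0.07357042] (array([-0.0031,  0.0033,  0.0481]), array([ 0.01, -0.04,  0.24]))
```

>>> {"op": "move_arm", "data": {"deltas": [{"x": -0.0026, "y": 0.0015, "z": 0.03, "wx": 0, "wy": 0, "wz": 0.2, "hand": 0.05}, {"x": -0.0026, "y": 0.0015, "z": 0.048, "wx": 0, "wy": 0, "wz": 0.2, "hand": 0.05}, {"x": -0.0026, "y": 0.0015, "z": 0.048, "wx": 0, "wy": 0, "wz": 0.2, "hand": 0.05}, {"x": -0.0026, "y": 0.0015, "z": 0.048, "wx": 0, "wy": 0, "wz": 0.2, "hand": 0.05}]}}

```text
time: 51.4
tool_pos: [0.5029, -0.1418, 0.0265]
tool_rot: [3.139, -0.002, 0.463]
contact_force: [-0.2, 0.1, -0.9]
opening: 0.0116
```

Run:
```python
from fit import *
s=monitor.observe();print(s['tool_pos'],s['contact_force'],tgt(casept(-.035,.054,.0255),26.5))
```

```text
[ 0.50293319 -0.14179264  0.02651145] [-0.18649728  0.08669787 -0.85761797] (array([-0.0007,  0.0708,  0.0012]), array([ 0.12, -0.12,  0.  ]))
```

>>> {"op": "move_arm", "data": {"deltas": [{"x": -0.0006, "y": 0.01, "z": 0.001, "wx": 0, "wy": 0, "wz": 0, "hand": 0.05}, {"x": -0.0006, "y": 0.02, "z": 0.001, "wx": 0, "wy": 0, "wz": 0, "hand": 0.05}, {"x": -0.0006, "y": 0.03, "z": 0.001, "wx": 0, "wy": 0, "wz": 0, "hand": 0.05}, {"x": -0.0006, "y": 0.04, "z": 0.001, "wx": 0, "wy": 0, "wz": 0, "hand": 0.05}, {"x": -0.0006, "y": 0.05, "z": 0.001, "wx": 0, "wy": 0, "wz": 0, "hand": 0.05}, {"x": -0.0006, "y": 0.06, "z": 0.001, "wx": 0, "wy": 0, "wz": 0, "hand": 0.05}, {"x": -0.0006, "y": 0.067, "z": 0.001, "wx": 0, "wy": 0, "wz": 0, "hand": 0.05}, {"x": -0.0006, "y": 0.067, "z": 0.001, "wx": 0, "wy": 0, "wz": 0, "hand": 0.05}]}}

```text
time: 52.4
tool_pos: [0.5317, -0.2024, 0.0239]
tool_rot: [3.141, -0.001, 0.462]
contact_force: [2.0, -0.4, -1.7]
opening: 0.0117
```

Run:
```python
from fit import *
s=monitor.observe();print(s['tool_pos'],s['contact_force'],s['contact_force'][:2]@ex,s['contact_force'][:2]@ey,tgt(casept(-.036,.054,.0255),26.5))
```

```text
[ 0.53166129 -0.2024491   0.02390294] [ 2.04160786 -0.40971461 -1.73441065] 1.2776286415678182 1.6442912608902986 (array([ 0.0006,  0.0027, -0.0016]), array([ 0.05, -0.04, -0.03]))
```

>>> {"op": "move_arm", "data": {"deltas": [{"x": 0.0003, "y": 0.002, "z": -0.001, "wx": 0, "wy": 0, "wz": 0, "hand": 0.05}, {"x": 0.0003, "y": 0.004, "z": -0.001, "wx": 0, "wy": 0, "wz": 0, "hand": 0.05}, {"x": 0.0003, "y": 0.0045, "z": -0.001, "wx": 0, "wy": 0, "wz": 0, "hand": 0.05}, {"x": 0.0003, "y": 0.0045, "z": -0.001, "wx": 0, "wy": 0, "wz": 0, "hand": 0.05}]}}

```text
time: 52.9
tool_pos: [0.5326, -0.2042, 0.0248]
tool_rot: [-3.139, 0.001, 0.463]
contact_force: [-0.7, 7.1, 2.1]
opening: 0.0116
```

Run:
```python
from fit import *
s=monitor.observe();print(s['tool_pos'],s['contact_force'],s['contact_force'][:2]@ex,s['contact_force'][:2]@ey,tgt(casept(-.036,.054,.0255),26.5))
```

```text
[ 0.53263041 -0.20417993  0.02484129] [-0.71086785  7.14378105  2.13567326] -6.710402815639343 2.55135942047508 (array([ 0.0005,  0.0007, -0.0007]), array([-0.17,  0.03,  0.  ]))
```

Back wall felt (6.7 N). Release, rise, and do a final check.

>>> {"op": "move_arm", "data": {"deltas": [{"x": 0, "y": -0.0015, "z": 0, "wx": 0, "wy": 0, "wz": 0, "hand": 0.4}, {"x": 0, "y": -0.0015, "z": 0, "wx": 0, "wy": 0, "wz": 0, "hand": 0.4}, {"x": 0, "y": -0.0015, "z": 0, "wx": 0, "wy": 0, "wz": 0, "hand": 0.4}, {"x": 0, "y": -0.0015, "z": -0.03, "wx": 0, "wy": 0, "wz": 0, "hand": 0.4}, {"x": 0, "y": -0.0015, "z": -0.09, "wx": 0, "wy": 0, "wz": 0, "hand": 0.4}, {"x": 0, "y": -0.0015, "z": -0.15, "wx": 0, "wy": 0, "wz": 0, "hand": 0.4}, {"x": -0.06, "y": -0.0015, "z": -0.2, "wx": 0, "wy": 0, "wz": 0, "hand": 0.4}, {"x": -0.08, "y": -0.0015, "z": -0.2, "wx": 0, "wy": 0, "wz": 0, "hand": 0.4}]}}

```text
time: 53.9
tool_pos: [0.4609, -0.2413, 0.228]
tool_rot: [3.137, -0.002, 0.462]
contact_force: [0.2, -0.0, 0.3]
opening: 0.037
```

>>> {"op": "move_arm", "data": {"deltas": [{"x": 0, "y": 0, "z": 0, "wx": 0, "wy": 0, "wz": 0, "hand": 0.4}, {"x": 0, "y": 0, "z": 0, "wx": 0, "wy": 0, "wz": 0, "hand": 0.4}, {"x": 0, "y": 0, "z": 0, "wx": 0, "wy": 0, "wz": 0, "hand": 0.4}]}}

```text
time: 54.28
tool_pos: [0.4616, -0.2395, 0.224]
tool_rot: [-3.14, 0.0, 0.463]
contact_force: [0.5, 0.6, 0.1]
opening: 0.0368
```

Run:
```python
from fit import *
s=monitor.observe();print(s['tool_pos'],abs(s['qvel']).max(),s['time'])
im,p=grab('wrist','w15.png');H,S,V=hsv(im);sd,_=grab('side','s15.png')
for c in cons(((H<8)|(H>172))&(S>120)&(V>50),(100,0,600,310)):
    b=cv2.boxPoints(cv2.minAreaRect(c));print(cv2.boundingRect(c),((plane(p,b,.012)[:,:2]-Mw)@np.c_[ex,ey]).round(4).tolist())
cv2.imwrite('pics/c15.png',np.hstack([cv2.resize(im[:300,150:550],(400,300)),cv2.resize(sd[170:320,250:450],(400,300))]))
```

```text
[ 0.46155586 -0.23948353  0.22400873] 0.0024486340946698816 54.275
(297, 87, 64, 53) [[-0.0533, 0.0745], [-0.0002, 0.0745], [0.0012, 0.0317], [-0.054, 0.0317]]
(298, 212, 59, 45) [[-0.0546, -0.0773], [-0.054, -0.034], [-0.0004, -0.034], [0.0009, -0.0772]]
```

View pics/c15.png

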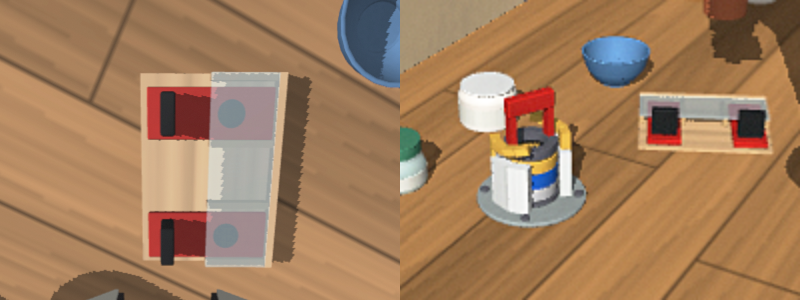

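Both plates are home (rear ends 54 mm before the mouth), the ring is still screwed home, the bystanders are in place and the arm is clear.

```bash
python3 -c "
from cell import robot; print(robot.hand_in())"
```

```text
the job is handed in; nothing more can be done
None
```

The extruder head is assembled and both red slide dies are in the case; I handed the job in at about 54 s.

- **Barrel stack:** the die, then the spacer, then the strainer went into the barrel. Wrist pictures after each placing showed the part seated, and the side view shows the stack in order. The die was dropped the last centimetre or so, because the gripper body would have hit the threads.
- **Ring:** I pressed it down and turned it clockwise until it hit the stop, which gave 0.58 N m at a pin angle of about 101°. The handle afterwards sat about 10° from the barrel's y axis. I could not read the cushion directly: it is inferred from ring height and force, and the ring stayed locked after release.
- **Slide dies:** two lay out, and no third showed in any view. They are in the two outer bays, each pushed until the back wall was felt (7–8 N). Their rear ends measure 54 mm before the mouth, as expected for fully home.
- **Bystanders:** the arm never touched the jar, bowl or tin, and they looked unmoved in the views they appear in. I did not measure them.

No check failed. The first top and wrist views disagreed by 2–5 mm sideways, so I used wrist measurements with the arm still; these agreed with the squeezed die position to about 0.3 mm. No part looked knocked aside during the run.

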